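# Kiln stack: lay the discs, then hold the post socket up

### The job

Build up the kiln stack: lay the wide white disc flat in the centre of the round grey kiln plate, then the small terracotta disc centred on top of it, setting both down without dropping them. Then take the square post off its rest, find which end has the blind socket, turn that end up and finish while still holding the post in the gripper: upright, socket up, in the air over the middle of the stack, a hand's breadth or so clear above it so that I can fit the pin. Leave the bowl, the glaze jar and the brush where they are, and do not knock the finished stack.

Things in the scene. Friction and masses are not known exactly. Their poses are not given: they have to be found in the camera images.
- plate_top (a point): Centre of the top face of the round dark-grey kiln plate, 140 mm in diameter and 15 mm thick, which lies fixed on the table (its place varies). z is up.
- wide_disc_center (a point): Centre (half-way up, 8 mm above its underside) of the white alumina disc, 62 mm in diameter, 16 mm thick, about 100 g, lying loose flat on the table. Its z axis is the disc's axis.
- small_disc_center (a point): Centre (half-way up, 8 mm above its underside) of the terracotta-red disc, 48 mm in diameter, 16 mm thick, about 60 g, lying loose flat on the table. Its z axis is the disc's axis.
- post_center (a point): Middle of the loose sand-coloured square kiln post, 36 x 36 mm in section and 68 mm long, about 180 g, lying level along the top of its rest at the start, so its middle is 64 mm above the table. Its x axis runs along its length and points to the end with the blind socket (20 mm in diameter, 34 mm deep); the other end is plain. The socket end points somewhere between towards the robot, to its left and to its right. Free at both long sides for gripping across its 36 mm width.
- socket_mouth (a point): Centre of the post's socket mouth, 34 mm from the post's middle along its x axis, in the end face. Same axes as post_center.
- rest: Fixed grey firebrick rest under the post: a foot 80 x 60 mm, 12 mm thick, with a rib 50 mm long, only 20 mm wide, standing to 46 mm above the table. Origin under its centre on the table; its x axis runs along the rib and the post at the start.
- bowl: Bystander: loose bisque-fired bowl, 100 mm across, 50 mm high. Origin at the centre of its underside. Leave it.
- glaze_jar: Bystander: loose white jar with a green cap, 60 mm across, 75 mm high. Origin at the centre of its underside. Leave it.
- brush: Bystander: loose brush 170 mm long lying on the table, handle towards its own -x. Origin below its middle. Leave it.
Mind the look-alikes: they are no part of the job. Of the things that look like the part that bears post_center, the middle-sized one is meant.

How it is judged:
On the way, in this order (a step that is already met when the one before it is completed fails the run):
1. the wide white disc lies flat, centred on the kiln plate, let go (horizontal distance between wide_disc_center and plate_top below 0.01 m and z of wide_disc_center in the frame of plate_top between 0.004 and 0.012 m and angle between wide_disc_center's own z axis and vertical below 0.1 rad and contact force between the fingers and wide_disc below 0.1 N), for 0.2 s.
2. the small disc lies flat, centred on the wide one, let go (all of step 1 and horizontal distance between small_disc_center and plate_top below 0.01 m and z of small_disc_center in the frame of plate_top between 0.02 and 0.028 m and angle between small_disc_center's own z axis and vertical below 0.1 rad and contact force between the fingers and small_disc below 0.1 N), for 0.2 s.
At the end, for the whole second after the job is handed in: Discs flat on the plate, wide one under, each within 10 mm of its centre, untouched; post still, held by the fingers alone, socket up within 15 degrees of vertical, its middle within 35 mm of the plate's centre sideways and 125 to 300 mm above the table (all of step 2 and angle between post_center's own x axis and vertical below 0.26 rad and horizontal distance between post_center and plate_top below 0.035 m and height (world z) of post_center between 0.125 and 0.3 m and contact force between the fingers and post above 1 N and contact force between post and shelf_plate below 0.1 N and contact force between post and small_disc below 0.1 N and contact force between post and wide_disc below 0.1 N and contact force between post and rest below 0.1 N and linear speed of post below 0.05 m/s); the arm keeps its last pose, push and grip.
It fails at once if the bowl, the glaze jar or the brush moved more than 20 mm (distance of any of bowl, glaze_jar, brush from where it was at the start of the episode above 0.02 m).
It fails at once if the wide disc dropped or thrown (moving faster than 0.8 m/s with no finger on it) (linear speed of wide_disc above 0.8 m/s and contact force between the fingers and wide_disc below 0.02 N).
It fails at once if the small disc dropped or thrown (moving faster than 0.8 m/s with no finger on it) (linear speed of small_disc above 0.8 m/s and contact force between the fingers and small_disc below 0.02 N).
It fails at once if the post dropped or thrown (moving faster than 0.8 m/s with no finger on it) (linear speed of post above 0.8 m/s and contact force between the fingers and post below 0.02 N).
It also fails if it takes over 61 s, if anything falls off the work surface, if the arm or the gripper's body presses on something with over 40 N, if the wrist force passes 120 N, or if a joint passes its speed limit or range.

### The arm

A 6-joint arm with a two-finger parallel gripper is mounted at the origin on the work surface. World frame = base frame: x ahead of the robot, y to its left, z up, the work surface at z = 0. Lengths are in m, angles in rad, forces in N, time in s.
With the tool pointing down it reaches from about 0.25 to 0.775 m from the base axis. Payload 8.9 kg.
Tool frame: the origin (TCP) lies at the very end of the fingers, on their centre line; the grasp point (between the pads) lies 19 mm behind it (ctrl.hold_point_z is the distance from the TCP to the grasp point, in m); z points along the fingers, y is the direction in which the jaws open and shut (so a half turn about z gives the same grasp; the last joint's range is limited). The gripper opens to 85 mm and grips with 20 to 120 N. Pads are 22 mm wide; open, the fingers measure 114 mm over their backs; the gripper's body (76 mm by 85 mm) begins 54 mm behind the grasp point. The pads swing forward as they close: fully open they stand 13 mm farther back than shut.
Start: joints at [-1.253, 0.291, -0.153, 1.127, 0, 1.431], TCP at [0.232, -0.471, 0.231] pointing down, gripper open.
Joint ranges: [-2.52, 2.52], [-0.91, 1.74], [-1.3, 1.37], [-1.96, 2.02], [-1.52, 1.47], [-3.14, 3.14]. Speed limits (rad/s): [2.22, 2.22, 2.79, 3.14, 3.14, 3.14].

### API

Orientations are given as a 3x3 rotation matrix whose columns are the frame's x, y, z axes.
In Python, from bench import ctrl, viewer gives the robot as it stands.
- The arm moves only by the tool jog_arm, never from a script. Its argument "increments" is a list of rows, each an object of numbers: "tx", "ty", "tz": the shift along the tool's x, y, z normalised to -1 to 1, where 1 is 0.1 m; "ax", "ay", "az": the turn, a rotation vector about the tool's x, y, z normalised to -1 to 1, where 1 is 2 pi rad. A call has 1 to 8 rows; each row shifts and turns the commanded pose from where the row before left it, along the tool's axes as they then stand; what a row does not reach is not made up. A row lasts 1/8 s, in which the tool goes at most 62.5 mm and 10.7 degrees, less where a joint would pass 70% of its speed; a pose out of reach is approached as far as the arm can. A call with a number of a shift or a turn outside -1 to 1 is refused whole. A call with a gripper value outside its range is refused whole. "gripper" is the opening in per cent of the stroke, from 0 (shut) to 100 (fully open), set as the call begins (left out, the last holds). The fingers move at their own pace and stop on an object; "newtons" is the grip in N (left out, the last holds). Time passes only in rows, so rows that do not move let the fingers close. It gives the time, the measured TCP pose, the force and the opening at its end, in the units of the state.
- ctrl.read_state(): the state, without advancing time (a new reading comes with each control period).
- viewer.read_camera(name): name is "scene" or "side" or "wrist"; returns the picture (400x640x3 uint8, blue, green, red); there is no depth.
- viewer.camera_params(name): a dict with "fx", "fy", "cx", "cy" (pixels), "R" (3x3) and "t" (3): a world point X has camera coordinates R X + t; the wrist camera has in their place "T_tool_cam" (4x4, takes a point from camera to tool coordinates, whose origin is the TCP and whose axes are the flange's). Camera axes: x right, y down, z forward; pixel columns grow to the right and rows downward; lengths in m; the calibration is good to about 2 mm. A picture is of the moment at which its call begins: read the wrist's pose just before it. camera_params takes no time and is no camera call.
- ctrl.sign_off(): hands the job in, once; it reports no verdict.
The state is a dict: "time_s": time; "joint_pos": joint angles; "dq": joint speeds; "effort": joint torques, N m; "eef_pos": TCP position; "ee_rot": TCP orientation; "wrist_force": force on the tool from outside, world axes, zero at the start; "wrist_torque": the same for the moment, N m; "opening": finger opening in m.
Only numpy, scipy, OpenCV 4.12 (cv2) and the standard library are available. Lean on these libraries where they do the work, as an engineer would, in place of code of your own. Each camera call takes 0.05 s, during which the arm holds its last target.

## Working session

There is one attempt and no reset: what is moved stays moved. The work goes in short steps, Python scripts to look and compute and a tool call to move; the robot and the scene stay as the last step left them, time stands still between calls to the robot, and variables do not carry over. Pictures are saved under pics/ and viewed, and the job is handed in when it is done.

Besides the shell and the picture viewer there is one more tool, called after "Request:" by a JSON object that holds its "op" and its "data". jog_arm: Moves the arm, as the interface text tells. Its arguments: {"type":"object","properties":{"increments":{"type":"array"},"gripper":{"type":"number"},"newtons":{"type":"number"}},"required":["increments"]}

```bash
ls; mkdir -p pics; python3 - <<'E'
from bench import ctrl, viewer
import cv2
s=ctrl.read_state(); print(s, ctrl.hold_point_z)
for n in ["scene","side","wrist"]:
    cv2.imwrite(f"pics/{n}0.png",viewer.read_camera(n)); print(n,viewer.camera_params(n))
E
```

```text
pics
{'time_s': 0.0, 'joint_pos': array([-1.25329710e+00,  2.91229653e-01, -1.54110800e-01,  1.12670903e+00,
       -6.63624466e-06,  1.43147903e+00]), 'dq': array([-1.07774980e-03, -4.23557919e-04, -2.52704504e-05,  2.30101416e-05,
        1.15895273e-03,  1.61873021e-03]), 'effort': array([ 6.52624149e-04, -5.37140894e+01,  3.31372261e+01,  1.58328336e-02,
       -1.78535465e-04,  6.56998466e-06]), 'eef_pos': array([ 0.23143132, -0.47075658,  0.2307644 ]), 'ee_rot': array([[ 8.97461286e-01,  4.41093053e-01, -3.97527889e-04],
       [ 4.41093201e-01, -8.97460515e-01,  1.18844537e-03],
       [ 1.67449415e-04, -1.24193056e-03, -9.99999215e-01]]), 'wrist_force': array([-0.59467956, -0.26584739, -0.26225111]), 'wrist_torque': array([ 0.00613691, -0.01852474,  0.05668632]), 'opening': 0.08512936709345367} 0.0187
scene {'fx': 429.3314783355722, 'fy': 429.3314783355722, 'cx': 324.2221162221131, 'cy': 200.38068227264793, 'R': array([[-0.42964628,  0.90290123, -0.01316974],
       [ 0.7665765 ,  0.35699035, -0.53377744],
       [-0.47724684, -0.23943111, -0.84552244]]), 't': array([ 0.26057556, -0.37616038,  1.52137535])}
side {'fx': 472.94329350037697, 'fy': 472.94329350037697, 'cx': 314.4172128651839, 'cy': 196.85094908812684, 'R': array([[-0.78073491, -0.62478026, -0.01013045],
       [-0.38298184,  0.49126439, -0.7822942 ],
       [ 0.4937387 , -0.60688461, -0.62282675]]), 't': array([0.41543444, 0.27632468, 1.3805444 ])}
wrist {'fx': 305.47416165996077, 'fy': 305.47416165996077, 'cx': 324.2755024005953, 'cy': 201.32417823389238, 'T_tool_cam': array([[-6.01760227e-04, -9.57553647e-01, -2.88254491e-01,
         7.29930411e-02],
       [ 9.99999258e-01, -8.81476341e-04,  8.40580498e-04,
        -9.14257481e-04],
       [-1.05899044e-03, -2.88253772e-01,  9.57553467e-01,
        -1.42042130e-01],
       [ 0.00000000e+00,  0.00000000e+00,  0.00000000e+00,
         1.00000000e+00]])}
```

View pics/scene0.png

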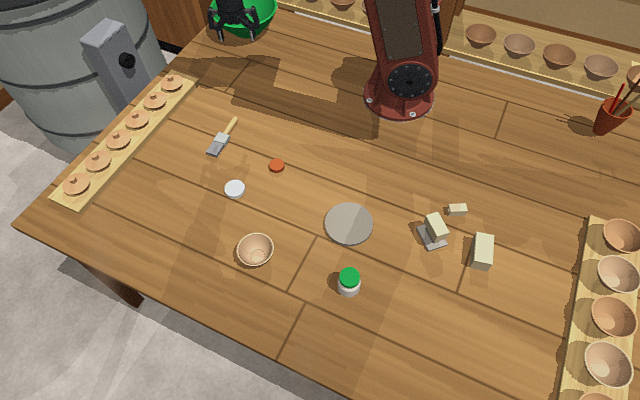

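View pics/side0.png

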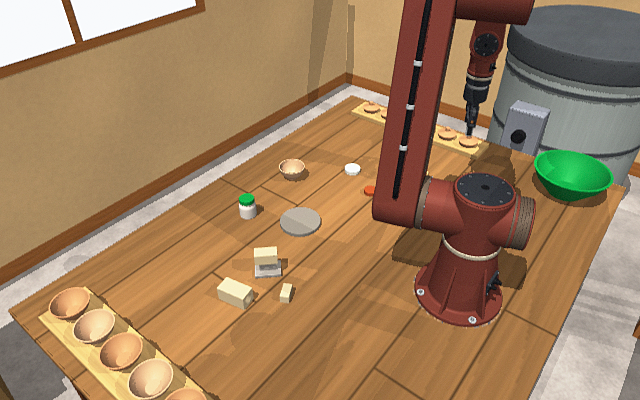

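View pics/wrist0.png

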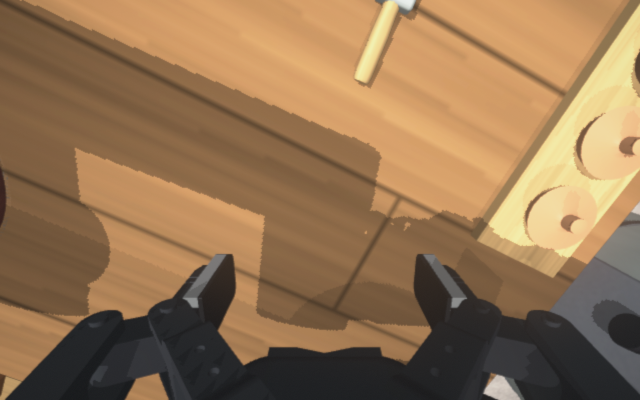

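The scene picture shows the plate at (349,224), the white disc at (235,189) and the red disc at (277,165). The bowl is at (255,249), the jar at (349,282) and the brush at (222,137). There are three post-like blocks: one on the rest at (436,227), a larger one at (483,251) and a smaller one at (457,209). By the description I choose the middle-sized one on the rest. I'll check that in a crop and measure.

```bash
cat > h.py <<'E'
import numpy as np, cv2
from bench import ctrl, viewer
def ray(name,uv,T=None):
    p=viewer.camera_params(name); d=np.array([(uv[0]-p['cx'])/p['fx'],(uv[1]-p['cy'])/p['fy'],1.])
    if name=='wrist':
        M=T@p['T_tool_cam']; return M[:3,3], M[:3,:3]@d
    R=p['R']; return -R.T@p['t'], R.T@d
def onz(name,uv,z,T=None):
    o,d=ray(name,uv,T); return o+d*(z-o[2])/d[2]
def proj(name,X,T=None):
    p=viewer.camera_params(name); X=np.asarray(X,float)
    if name=='wrist':
        M=np.linalg.inv(T@p['T_tool_cam']); c=M[:3,:3]@X+M[:3,3]
    else: c=p['R']@X+p['t']
    return np.array([p['fx']*c[0]/c[2]+p['cx'],p['fy']*c[1]/c[2]+p['cy']])
def tool():
    s=ctrl.read_state(); T=np.eye(4); T[:3,:3]=s['ee_rot']; T[:3,3]=s['eef_pos']; return T,s
def blob(mask,near):
    n,l,st,c=cv2.connectedComponentsWithStats(mask.astype(np.uint8))
    i=1+np.argmin(np.linalg.norm(c[1:]-near,axis=1)+1e3*(st[1:,4]<15)); return l==i,c[i],st[i]
E
python3 - <<'E'
from h import *
im=cv2.imread('pics/scene0.png'); sd=cv2.imread('pics/side0.png')
a=cv2.resize(im[190:280,400:510],None,fx=5,fy=5,interpolation=cv2.INTER_CUBIC)
b=cv2.resize(sd[230:320,210:310],None,fx=5,fy=5,interpolation=cv2.INTER_CUBIC)
cv2.imwrite('pics/ca.png',a);cv2.imwrite('pics/cb.png',b)
for n,I,pts in (('scene',im,dict(w=(235,189),r=(277,165),p=(349,224))),('side',sd,dict(w=(352,169),r=(369,190),p=(300,222)))):
    for k,pt in pts.items():
        B,G,R=[I[...,i].astype(int) for i in range(3)]
        hsv=cv2.cvtColor(I,cv2.COLOR_BGR2HSV).astype(int)
        print(n,k,I[pt[1],pt[0]],hsv[pt[1],pt[0]])
E
```

```text
scene w [225 223 221] [105   5 225]
scene r [ 63 109 206] [ 10 177 206]
scene p [161 174 182] [ 19  29 182]
side w [250 250 249] [ 90   1 250]
side r [ 54 104 228] [  9 195 228]
side p [159 173 182] [ 18  32 182]
```

View pics/ca.png

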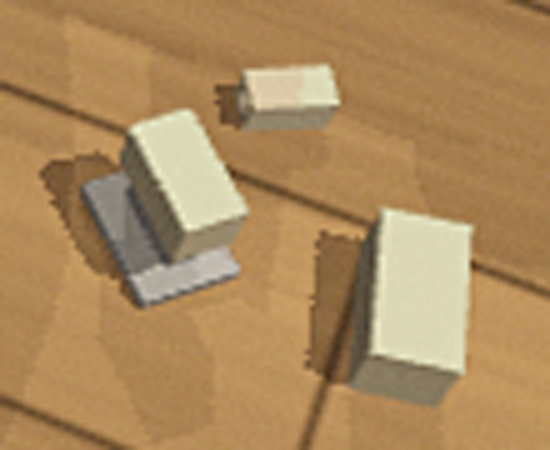

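View pics/cb.png

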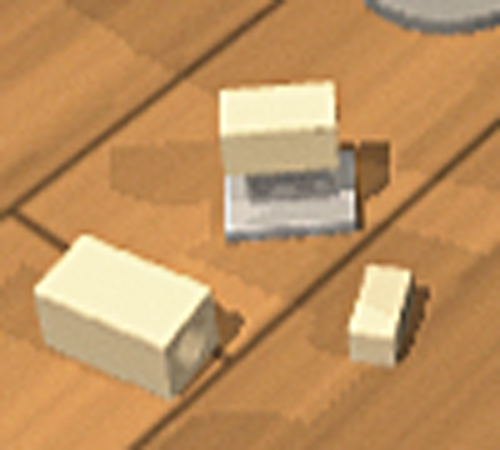

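```bash
cat >> h.py <<'E'
from scipy.optimize import least_squares
def cyl_mask_centroid(name,x,y,r,z0,z1,T=None):
    t=np.linspace(0,2*np.pi,60); P=[proj(name,[x+r*np.cos(a),y+r*np.sin(a),z],T) for a in t for z in (z0,z1)]
    h=cv2.convexHull(np.float32(P)); m=cv2.moments(h); return np.array([m['m10']/m['m00'],m['m01']/m['m00']]),m['m00']
def cylfit(name,c,r,z0,z1,T=None):
    g=onz(name,c,(z0+z1)/2,T)[:2]
    s=least_squares(lambda v:cyl_mask_centroid(name,v[0],v[1],r,z0,z1,T)[0]-c,g,x_scale=.01,diff_step=1e-3)
    return s.x,cyl_mask_centroid(name,*s.x,r,z0,z1,T)[1]
def masks(I):
    h=cv2.cvtColor(I,cv2.COLOR_BGR2HSV).astype(int)
    return dict(w=(h[...,1]<45)&(h[...,2]>130), r=((h[...,0]<13)|(h[...,0]>175))&(h[...,1]>165)&(h[...,2]>60), p=(h[...,1]<60)&(h[...,2]>60))
E
python3 - <<'E'
from h import *
S=dict(w=(.031,0,.016),r=(.024,0,.016),p=(.07,0,.015))
for n,pts in (('scene',dict(w=(235,189),r=(277,165),p=(349,224))),('side',dict(w=(352,169),r=(369,190),p=(300,222)))):
    I=cv2.imread(f'pics/{n}0.png'); M=masks(I)
    for k,pt in pts.items():
        m,c,st=blob(M[k],pt); print(n,k,c.round(1),st,*cylfit(n,c,*S[k]))
# post
for uv in [(128,130),(190,112),(247,212),(183,235)]:
    print('sc',onz('scene',(400+uv[0]/5,190+uv[1]/5),.082).round(4))
for uv in [(220,90),(334,83),(337,126),(222,134)]:
    print('sd',onz('side',(210+uv[0]/5,230+uv[1]/5),.082).round(4))
for n,uvs in (('scene',[(255,249),(349,280),(217,150),(235,120),(457,209),(483,245)]),('side',[(292,170),(247,207),(0,0),(0,0),(287,293),(236,290)])):
    print(n,[onz(n,u,.02).round(3)[:2] for u in uvs])
E
```

```text
scene w [234.4 188.7] [224 180  21  19 316] [ 0.59332077 -0.3086122 ] 334.2851360787172
scene r [276.3 165.3] [269 158  15  15 170] [ 0.46199207 -0.2356474 ] 193.81216991483234Traceback (most recent call last):
  File "<stdin>", line 6, in <module>
  File "h.py", line 27, in cylfit
    s=least_squares(lambda v:cyl_mask_centroid(name,v[0],v[1],r,z0,z1,T)[0]-c,g,x_scale=.01,diff_step=1e-3)
    return func(*args, **kwargs)
    vector_fun = VectorFunction(
        fun_wrapped,
    ...<6 lines>...
        workers=workers
    )
    self._update_fun()
    ~~~~~~~~~~~~~~~~^^
    self.f = self.fun_wrapped(xp_copy(self.x))
             ~~~~~~~~~~~~~~~~^^^^^^^^^^^^^^^^^
    return np.atleast_1d(self.fun(x))
                         ~~~~~~~~^^^
    return self.f(x, *self.args, **self.kwargs)
           ~~~~~~^^^^^^^^^^^^^^^^^^^^^^^^^^^^^^
  File "h.py", line 27, in <lambda>
    s=least_squares(lambda v:cyl_mask_centroid(name,v[0],v[1],r,z0,z1,T)[0]-c,g,x_scale=.01,diff_step=1e-3)
                             ~~~~~~~~~~~~~~~~~^^^^^^^^^^^^^^^^^^^^^^^^^^
  File "h.py", line 23, in cyl_mask_centroid
    t=np.linspace(0,2*np.pi,60); P=[proj(name,[x+r*np.cos(a),y+r*np.sin(a),z],T) for a in t for z in (z0,z1)]
                                    ~~~~^^^^^^^^^^^^^^^^^^^^^^^^^^^^^^^^^^^^^^^^
  File "h.py", line 11, in proj
    p=viewer.camera_params(name); X=np.asarray(X,float)
ValueError: time passes only in moves, steps and waits
```

```bash
cat > run1.py <<'E'
from h import *
S=dict(w=(.031,0,.016),r=(.024,0,.016),p=(.07,0,.015))
for n,pts in (('scene',dict(w=(235,189),r=(277,165),p=(349,224))),('side',dict(w=(352,169),r=(369,190),p=(300,222)))):
    I=cv2.imread(f'pics/{n}0.png'); M=masks(I)
    for k,pt in pts.items():
        m,c,st=blob(M[k],pt); print(n,k,c.round(1),st,*cylfit(n,c,*S[k]))
# post
for uv in [(128,130),(190,112),(247,212),(183,235)]:
    print('sc',onz('scene',(400+uv[0]/5,190+uv[1]/5),.082).round(4))
for uv in [(220,90),(334,83),(337,126),(222,134)]:
    print('sd',onz('side',(210+uv[0]/5,230+uv[1]/5),.082).round(4))
for n,uvs in (('scene',[(255,249),(349,280),(217,150),(235,120),(457,209),(483,245)]),('side',[(292,170),(247,207),(0,0),(0,0),(287,293),(236,290)])):
    print(n,[onz(n,u,.02).round(3)[:2] for u in uvs])
E
sed -i 's/viewer.camera_params(name)/cp(name)/; 2a import functools\ncp=functools.lru_cache(viewer.camera_params)' h.py; sed -i 's/lru_cache(viewer/lru_cache(None)(viewer/' h.py; python3 run1.py
```

```text
scene w [234.4 188.7] [224 180  21  19 316] [ 0.59332077 -0.3086122 ] 334.2851360787172
scene r [276.3 165.3] [269 158  15  15 170] [ 0.46199207 -0.2356474 ] 193.81216991483234
scene p [348.4 223.6] [ 325  202   48   44 1662] [0.55639797 0.05339618] 1745.8776700231247
side w [351.9 168.7] [345 163  15  12 150] [ 0.59339068 -0.31263115] 165.50093193072826
side r [369.  190.2] [364 185  11  11 101] [ 0.46417058 -0.23847182] 125.71632395172492
side p [299.7 221.3] [280 207  41  30 949] [0.55614234 0.05054605] 1003.5004964908585
sc [0.4874 0.2479 0.082 ]
sc [0.4624 0.2747 0.082 ]
sc [0.5088 0.3204 0.082 ]
sc [0.5361 0.2941 0.082 ]
sd [0.5289 0.2917 0.082 ]
sd [0.4792 0.2452 0.082 ]
sd [0.4537 0.2707 0.082 ]
sd [0.5024 0.3171 0.082 ]
scene [array([ 0.747, -0.144]), array([0.719, 0.126]), array([ 0.496, -0.432]), array([ 0.362, -0.447]), array([0.387, 0.322]), array([0.47 , 0.419])]
side [array([ 0.762, -0.149]), array([0.74 , 0.119]), array([ 4.027, -0.484]), array([ 4.027, -0.484]), array([0.374, 0.323]), array([0.498, 0.406])]
```

The crop confirms the choice. The block on the rest is the middle-sized one, and the smaller and larger look-alikes stand on the table. The end facing the scene camera looks plain, and I'll check it later with the wrist camera. First I work out the move to the white disc.

```bash
cat >> h.py <<'E'
def delta(target,Rt=None):
    T,s=tool(); d=T[:3,:3].T@(np.array(target)-T[:3,3])/.1
    print('t',round(s['time_s'],2),'pos',T[:3,3].round(4),'open',round(s['opening'],4),'q',np.array(s['joint_pos']).round(2),'F',np.array(s['wrist_force']).round(1))
    print('tool delta (units of 0.1m)',d.round(3),'z axis',T[:3,2].round(3),'x hdg',np.degrees(np.arctan2(T[1,0],T[0,0])).round(2))
    if Rt is not None:
        print('rotvec units',(cv2.Rodrigues(T[:3,:3].T@Rt)[0].ravel()/(2*np.pi)).round(4))
E
python3 -c "
from h import *
delta([.593,-.310,.15])"
```

```text
t 0.15 pos [ 0.2315 -0.4709  0.2309] open 0.0853 q [-1.25  0.29 -0.15  1.13  0.    1.43] F [ 0.7  0.5 -0.4]
tool delta (units of 0.1m) [3.954 0.151 0.809] z axis [-0.     0.001 -1.   ] x hdg 26.17
```

Request:
{"op": "jog_arm", "data": {"increments": [{"tx":0.49,"ty":0.02,"tz":0.1},{"tx":0.49,"ty":0.02,"tz":0.1},{"tx":0.49,"ty":0.02,"tz":0.1},{"tx":0.49,"ty":0.02,"tz":0.1},{"tx":0.49,"ty":0.02,"tz":0.1},{"tx":0.49,"ty":0.02,"tz":0.1},{"tx":0.49,"ty":0.02,"tz":0.1},{"tx":0.49,"ty":0.02,"tz":0.1}], "gripper": 100, "newtons": 30}}

```text
invalid input at $.increments[0]: expected keys tx, ty, tz, ax, ay, az
```

Request:
{"op": "jog_arm", "data": {"increments": [{},{}]}}

```text
invalid input at $.increments[0]: expected keys tx, ty, tz, ax, ay, az
```

```bash
python3 -c "
from h import *
T,s=tool();I=viewer.read_camera('wrist');cv2.imwrite('pics/w1.png',I);np.save('T1.npy',T)
M=masks(I)['w'];m,c,st=blob(M,proj('wrist',[.593,-.31,.01],T));print(c,st,*cylfit('wrist',c,.031,0,.016,T))
delta([.593,-.310,.15])"
```

```text
[404.87037037   3.61111111] [390   0  26  11 162] [ 0.42684853 -0.46716882] 3552.2003414092633
t 0.2 pos [ 0.2315 -0.4709  0.2309] open 0.0852 q [-1.25  0.29 -0.15  1.13  0.    1.43] F [-0.6  0.3  0.3]
tool delta (units of 0.1m) [3.954 0.151 0.81 ] z axis [-0.     0.001 -1.   ] x hdg 26.17
```

View pics/w1.png

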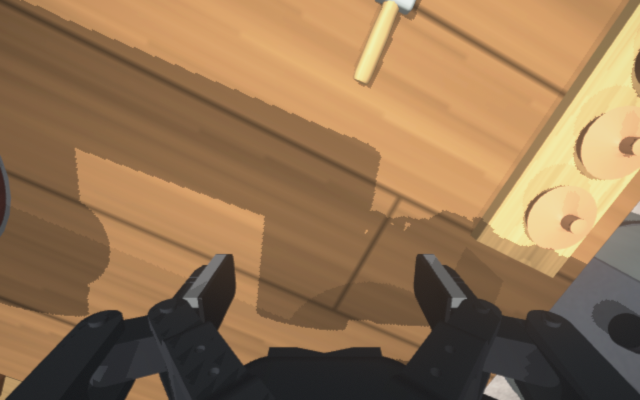

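The call was refused and the arm did not move: every row needs all six keys. The wrist view is the same as before, with the brush handle at (378,40). I'll resend with all six keys.

Request:
{"op": "jog_arm", "data": {"increments": [{"tx":0.49,"ty":0.02,"tz":0.1,"ax":0,"ay":0,"az":0},{"tx":0.49,"ty":0.02,"tz":0.1,"ax":0,"ay":0,"az":0},{"tx":0.49,"ty":0.02,"tz":0.1,"ax":0,"ay":0,"az":0},{"tx":0.49,"ty":0.02,"tz":0.1,"ax":0,"ay":0,"az":0},{"tx":0.49,"ty":0.02,"tz":0.1,"ax":0,"ay":0,"az":0},{"tx":0.49,"ty":0.02,"tz":0.1,"ax":0,"ay":0,"az":0},{"tx":0.49,"ty":0.02,"tz":0.1,"ax":0,"ay":0,"az":0},{"tx":0,"ty":0,"tz":0.1,"ax":0,"ay":0,"az":0}], "gripper": 100, "newtons": 30}}

```text
time_s: 1.2
eef_pos: [0.5481, -0.3306, 0.1503]
ee_rot: [[0.896, 0.444, 0.0], [0.444, -0.896, 0.0], [0.001, -0.0, -1.0]]
wrist_force: [-0.2, 0.0, 0.9]
opening: 0.0853
```

```bash
python3 -c "
from h import *
T,s=tool();I=viewer.read_camera('wrist');cv2.imwrite('pics/w2.png',I);np.save('T1.npy',T)
M=masks(I)['w'];m,c,st=blob(M,proj('wrist',[.593,-.31,.01],T));print(c,st,*cylfit('wrist',c,.031,0,.016,T))
delta([.593,-.310,.15])"
```

```text
[325.31194108 138.0176223 ] [ 291  103   69   71 3802] [ 0.59090255 -0.3096058 ] 3870.447794636013
t 1.25 pos [ 0.5459 -0.3309  0.1489] open 0.0854 q [-0.66  0.56  0.04  1.06 -0.    2.02] F [-0.4  0.  -2.2]
tool delta (units of 0.1m) [ 0.515  0.021 -0.012] z axis [-0.002  0.002 -1.   ] x hdg 26.31
```

View pics/w2.png

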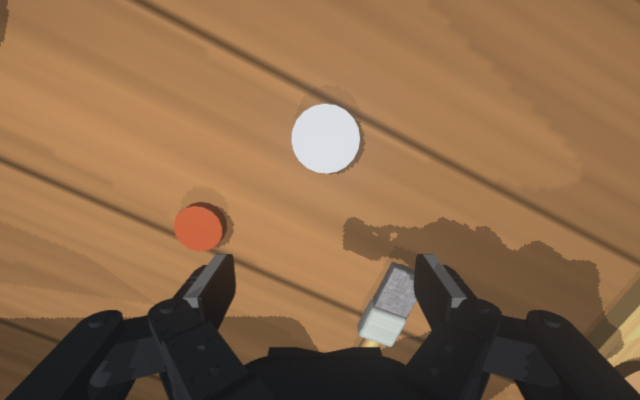

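The wrist view shows the white disc at (325,138) and the red one at (198,228). The wrist fix for the white disc is (0.591,-0.310), which agrees with the fixed cameras. I descend.

```bash
python3 -c "
from h import *
T=np.load('T1.npy');I=cv2.imread('pics/w2.png')
m,c,st=blob(masks(I)['r'],(198,228));print(c,st,*cylfit('wrist',c,.024,0,.016,T))
delta([.5912,-.3098,.0])"
```

```text
[197.81047382 228.50997506] [ 174  208   48   43 1604] [ 0.45548162 -0.2355113 ] 2124.4245949304895
t 1.25 pos [ 0.5459 -0.3309  0.1489] open 0.0854 q [-0.66  0.56  0.04  1.06 -0.    2.02] F [-0.4  0.  -2.2]
tool delta (units of 0.1m) [0.502 0.015 1.488] z axis [-0.002  0.002 -1.   ] x hdg 26.31
```

Request:
{"op": "jog_arm", "data": {"increments": [{"tx":0.25,"ty":0.01,"tz":0.25,"ax":0,"ay":0,"az":0},{"tx":0.25,"ty":0.0,"tz":0.4,"ax":0,"ay":0,"az":0},{"tx":0,"ty":0,"tz":0.4,"ax":0,"ay":0,"az":0},{"tx":0,"ty":0,"tz":0,"ax":0,"ay":0,"az":0},{"tx":0,"ty":0,"tz":0,"ax":0,"ay":0,"az":0}]}}

```text
time_s: 1.88
eef_pos: [0.5909, -0.3124, 0.048]
ee_rot: [[0.898, 0.44, 0.001], [0.44, -0.898, -0.001], [0.001, 0.001, -1.0]]
wrist_force: [-0.0, 0.1, 1.4]
opening: 0.0854
```

```bash
python3 -c "
from h import *
delta([.5912,-.3098,.0])
T,s=tool();I=viewer.read_camera('wrist');cv2.imwrite('pics/w3.png',I)
m,c,st=blob(masks(I)['w'],proj('wrist',[.593,-.31,.01],T));print(c,st,*cylfit('wrist',c,.031,0,.016,T))
"
```

```text
t 1.88 pos [ 0.5909 -0.3124  0.048 ] open 0.0854 q [-0.6   0.7   0.01  0.88 -0.    2.09] F [-0.   0.1  1.4]
tool delta (units of 0.1m) [ 0.014 -0.022  0.48 ] z axis [ 0.001 -0.001 -1.   ] x hdg 26.11
[320.85935397 227.44777927] [ 272  178  100   98 7430] [ 0.59044707 -0.30942314] 7886.228748928523
```

View pics/w3.png

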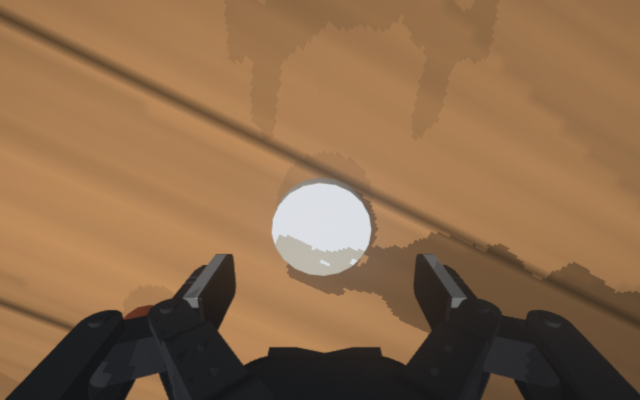

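The white disc is at (321,227), between the open fingers. I go down the last 48 mm and close.

Request:
{"op": "jog_arm", "data": {"increments": [{"tx":0.01,"ty":-0.03,"tz":0.24,"ax":0,"ay":0,"az":0},{"tx":0,"ty":0,"tz":0.24,"ax":0,"ay":0,"az":0},{"tx":0,"ty":0,"tz":0,"ax":0,"ay":0,"az":0},{"tx":0,"ty":0,"tz":0,"ax":0,"ay":0,"az":0}]}}

```text
time_s: 2.42
eef_pos: [0.5914, -0.3091, 0.0003]
ee_rot: [[0.898, 0.441, 0.002], [0.441, -0.898, -0.001], [0.001, 0.002, -1.0]]
wrist_force: [-0.6, 0.3, 0.6]
opening: 0.0852
```

Request:
{"op": "jog_arm", "data": {"increments": [{"tx":0,"ty":0,"tz":0,"ax":0,"ay":0,"az":0},{"tx":0,"ty":0,"tz":0,"ax":0,"ay":0,"az":0},{"tx":0,"ty":0,"tz":0,"ax":0,"ay":0,"az":0},{"tx":0,"ty":0,"tz":0,"ax":0,"ay":0,"az":0}], "gripper": 0, "newtons": 30}}

```text
time_s: 2.92
eef_pos: [0.5912, -0.3088, -0.0002]
ee_rot: [[0.897, 0.441, 0.002], [0.441, -0.897, -0.001], [0.001, 0.002, -1.0]]
wrist_force: [-1.5, 0.2, 7.8]
opening: 0.0608
```

Request:
{"op": "jog_arm", "data": {"increments": [{"tx":0,"ty":0,"tz":-0.2,"ax":0,"ay":0,"az":0},{"tx":0,"ty":0,"tz":-0.4,"ax":0,"ay":0,"az":0},{"tx":0,"ty":0,"tz":-0.4,"ax":0,"ay":0,"az":0},{"tx":0,"ty":0,"tz":0,"ax":0,"ay":0,"az":0},{"tx":0,"ty":0,"tz":0,"ax":0,"ay":0,"az":0}]}}

```text
time_s: 3.55
eef_pos: [0.5902, -0.308, 0.0981]
ee_rot: [[0.897, 0.441, -0.0], [0.441, -0.897, 0.0], [-0.0, -0.0, -1.0]]
wrist_force: [-1.2, 0.1, -1.3]
opening: 0.0607
```

```bash
python3 -c "
from h import *
delta([.556,.052,.10])
T,s=tool();I=viewer.read_camera('wrist');cv2.imwrite('pics/w4.png',I)
# disc center in tool frame assuming depth ~ z=+? 
for zz in (.0,.003):
  m,c,st=blob(masks(I)['w'],(322,240));print(c,st)
  p,a=cylfit('wrist',c,.031,T[2,3]+zz,T[2,3]+zz+.016,T);print(T[:3,:3].T@(np.r_[p,T[2,3]]-T[:3,3]))
"
```

```text
t 3.55 pos [ 0.5902 -0.308   0.0981] open 0.0607 q [-0.59  0.65  0.06  0.99  0.    2.09] F [-1.2  0.1 -1.3]
tool delta (units of 0.1m) [ 1.281 -3.382 -0.018] z axis [-0.  0. -1.] x hdg 26.17
[323.60307791 267.53318371] [  260   203   130   126 12476]
[-1.05532008e-03 -1.13004944e-03  5.15653308e-07]
[323.60307791 267.53318371] [  260   203   130   126 12476]
[ 6.08120832e-04 -1.12482890e-03  2.33692030e-07]
```

View pics/w4.png

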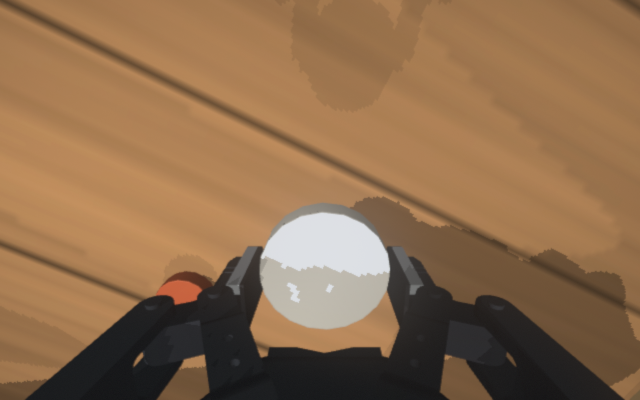

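The disc is held level and centred between the pads at (324,267). I carry it over the plate.

Request:
{"op": "jog_arm", "data": {"increments": [{"tx":0.16,"ty":-0.3,"tz":0,"ax":0,"ay":0,"az":0},{"tx":0.16,"ty":-0.48,"tz":0,"ax":0,"ay":0,"az":0},{"tx":0.16,"ty":-0.48,"tz":0,"ax":0,"ay":0,"az":0},{"tx":0.16,"ty":-0.48,"tz":0,"ax":0,"ay":0,"az":0},{"tx":0.16,"ty":-0.48,"tz":0,"ax":0,"ay":0,"az":0},{"tx":0.16,"ty":-0.48,"tz":0,"ax":0,"ay":0,"az":0},{"tx":0.16,"ty":-0.38,"tz":0,"ax":0,"ay":0,"az":0},{"tx":0.16,"ty":-0.3,"tz":0,"ax":0,"ay":0,"az":0}]}}

```text
time_s: 4.6
eef_pos: [0.5549, 0.0534, 0.0971]
ee_rot: [[0.897, 0.442, -0.002], [0.442, -0.897, 0.0], [-0.002, -0.001, -1.0]]
wrist_force: [1.3, -0.6, -1.4]
opening: 0.0608
```

Request:
{"op": "jog_arm", "data": {"increments": [{"tx":0,"ty":0,"tz":0,"ax":0,"ay":0,"az":0},{"tx":0,"ty":0,"tz":0,"ax":0,"ay":0,"az":0},{"tx":0,"ty":0,"tz":0,"ax":0,"ay":0,"az":0}]}}

```text
time_s: 4.97
eef_pos: [0.556, 0.0507, 0.0979]
ee_rot: [[0.898, 0.44, -0.001], [0.44, -0.898, -0.0], [-0.001, -0.0, -1.0]]
wrist_force: [0.1, -0.9, -0.5]
opening: 0.0609
```

```bash
python3 -c "
from h import *
delta([.556,.052,.015])
T,s=tool();I=viewer.read_camera('wrist');np.save('T5.npy',T)
# overlay the predicted plate rim
for c,col in (((.556,.052),(0,0,255)),):
  P=[proj('wrist',[c[0]+.07*np.cos(a),c[1]+.07*np.sin(a),.015],T) for a in np.linspace(0,6.28,90)]
  cv2.imwrite('pics/w5.png',I)
  J=I.copy();cv2.polylines(J,[np.int32(P)],1,col);cv2.imwrite('pics/w5o.png',J)
"
```

```text
t 4.97 pos [0.556  0.0507 0.0979] open 0.0609 q [-0.04  0.46 -0.27  0.84 -0.    2.65] F [ 0.1 -0.9 -0.5]
tool delta (units of 0.1m) [ 0.006 -0.011  0.829] z axis [-0.001 -0.    -1.   ] x hdg 26.11
```

View pics/w5o.png

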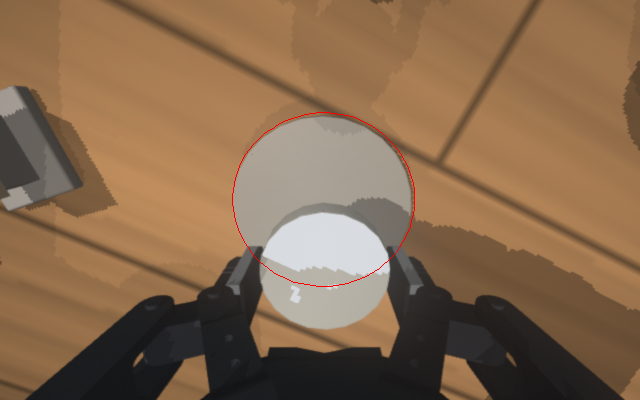

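The predicted plate rim (red) matches the picture within about 1–2 px, and the disc sits over the plate centre. I lower it gently.

Request:
{"op": "jog_arm", "data": {"increments": [{"tx":0,"ty":-0.01,"tz":0.3,"ax":0,"ay":0,"az":0},{"tx":0,"ty":0,"tz":0.3,"ax":0,"ay":0,"az":0},{"tx":0,"ty":0,"tz":0.13,"ax":0,"ay":0,"az":0},{"tx":0,"ty":0,"tz":0.05,"ax":0,"ay":0,"az":0},{"tx":0,"ty":0,"tz":0.03,"ax":0,"ay":0,"az":0},{"tx":0,"ty":0,"tz":0,"ax":0,"ay":0,"az":0},{"tx":0,"ty":0,"tz":0,"ax":0,"ay":0,"az":0}]}}

```text
time_s: 5.9
eef_pos: [0.5563, 0.0525, 0.0179]
ee_rot: [[0.897, 0.441, 0.001], [0.441, -0.897, -0.0], [0.001, 0.0, -1.0]]
wrist_force: [0.6, -0.3, -1.0]
opening: 0.0606
```

Request:
{"op": "jog_arm", "data": {"increments": [{"tx":0,"ty":0,"tz":0.02,"ax":0,"ay":0,"az":0},{"tx":0,"ty":0,"tz":0,"ax":0,"ay":0,"az":0},{"tx":0,"ty":0,"tz":0,"ax":0,"ay":0,"az":0}]}}

```text
time_s: 6.28
eef_pos: [0.5558, 0.0526, 0.0153]
ee_rot: [[0.897, 0.441, -0.0], [0.441, -0.897, 0.0], [-0.0, -0.0, -1.0]]
wrist_force: [0.3, -0.2, 0.1]
opening: 0.0609
```

Request:
{"op": "jog_arm", "data": {"increments": [{"tx":0,"ty":0,"tz":0,"ax":0,"ay":0,"az":0},{"tx":0,"ty":0,"tz":0,"ax":0,"ay":0,"az":0},{"tx":0,"ty":0,"tz":0,"ax":0,"ay":0,"az":0},{"tx":0,"ty":0,"tz":0,"ax":0,"ay":0,"az":0},{"tx":0,"ty":0,"tz":-0.3,"ax":0,"ay":0,"az":0},{"tx":0,"ty":0,"tz":-0.5,"ax":0,"ay":0,"az":0},{"tx":0,"ty":0,"tz":-0.5,"ax":0,"ay":0,"az":0},{"tx":0,"ty":0,"tz":0,"ax":0,"ay":0,"az":0}], "gripper": 100}}

```text
time_s: 7.28
eef_pos: [0.5585, 0.0525, 0.1492]
ee_rot: [[0.897, 0.441, 0.007], [0.441, -0.897, -0.0], [0.006, 0.003, -1.0]]
wrist_force: [0.0, 0.4, -0.6]
opening: 0.0856
```

Request:
{"op": "jog_arm", "data": {"increments": [{"tx":0,"ty":0,"tz":0,"ax":0,"ay":0,"az":0},{"tx":0,"ty":0,"tz":0,"ax":0,"ay":0,"az":0}]}}

```text
time_s: 7.52
eef_pos: [0.5548, 0.0526, 0.1439]
ee_rot: [[0.897, 0.441, -0.002], [0.441, -0.897, 0.0], [-0.002, -0.001, -1.0]]
wrist_force: [-0.5, -0.9, -0.5]
opening: 0.0853
```

```bash
python3 -c "
from h import *
T,s=tool();I=viewer.read_camera('wrist');np.save('T6.npy',T)
cv2.imwrite('pics/w6.png',I)
hs=cv2.cvtColor(I,cv2.COLOR_BGR2HSV)
print(hs[150,320],hs[230,320],hs[200,320])
delta([.459,-.237,.15])
"
```

```text
[ 17  30 160] [ 17  31 173] [109   9 225]
t 7.58 pos [0.5549 0.0526 0.144 ] open 0.0857 q [-0.04  0.42 -0.21  0.95 -0.    2.65] F [ 0.5 -0.2 -1. ]
tool delta (units of 0.1m) [-2.138  2.176 -0.058] z axis [-0.002  0.    -1.   ] x hdg 26.17
```

View pics/w6.png

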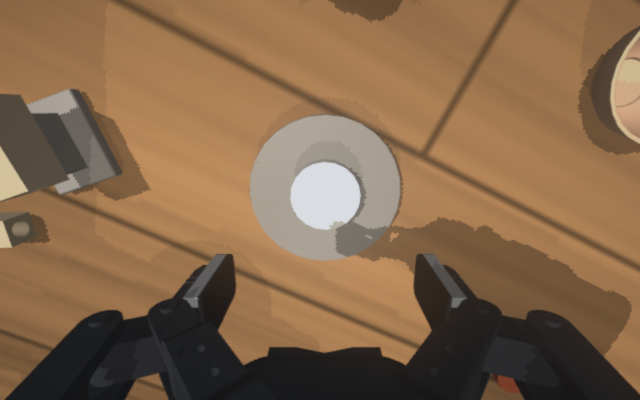

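```bash
python3 -c "
from h import *
T=np.load('T6.npy');I=cv2.imread('pics/w6.png');h=cv2.cvtColor(I,cv2.COLOR_BGR2HSV).astype(int)
m,c,st=blob((h[...,1]<18)&(h[...,2]>185),(326,195));print(c,st,cylfit('wrist',c,.031,.015,.031,T))
m,c,st=blob((h[...,1]<65)&(h[...,2]>60),(326,187));cs,_=cv2.findContours(m.astype(np.uint8),0,2);hu=cv2.convexHull(max(cs,key=cv2.contourArea));M=cv2.moments(hu);c=np.array([M['m10']/M['m00'],M['m01']/M['m00']]);print(c,st,cylfit('wrist',c,.07,0,.015,T))
print(cv2.fitEllipse(hu))
"
```

```text
[324.58319605 195.12630423] [ 290  162   70   68 3642] (array([0.55408559, 0.05278829]), 4003.1008378837723)
[324.76254725 186.97611709] [  250   114   151   147 17257] (array([0.55444174, 0.05277181]), 17739.82208472467)
((324.7956237792969, 186.9852752685547), (145.94332885742188, 150.5207061767578), 90.89757537841797)
```

The disc is centred on the plate within about 1 mm: disc at pixel (325,195), plate ellipse centre at (325,187). Next is the red disc. I stop 50 mm short of it so I can look.

Request:
{"op": "jog_arm", "data": {"increments": [{"tx":-0.2,"ty":0.2,"tz":0,"ax":0,"ay":0,"az":0},{"tx":-0.4,"ty":0.36,"tz":0,"ax":0,"ay":0,"az":0},{"tx":-0.4,"ty":0.36,"tz":0,"ax":0,"ay":0,"az":0},{"tx":-0.4,"ty":0.36,"tz":0,"ax":0,"ay":0,"az":0},{"tx":-0.4,"ty":0.36,"tz":0,"ax":0,"ay":0,"az":0},{"tx":-0.4,"ty":0.36,"tz":0,"ax":0,"ay":0,"az":0},{"tx":-0.4,"ty":0.2,"tz":0,"ax":0,"ay":0,"az":0},{"tx":0,"ty":0,"tz":0,"ax":0,"ay":0,"az":0}]}}

```text
time_s: 8.57
eef_pos: [0.4176, -0.2614, 0.1444]
ee_rot: [[0.899, 0.437, -0.002], [0.437, -0.899, 0.001], [-0.001, -0.001, -1.0]]
wrist_force: [0.3, 0.4, 0.1]
opening: 0.0859
```

Request:
{"op": "jog_arm", "data": {"increments": [{"tx":0,"ty":0,"tz":0,"ax":0,"ay":0,"az":0},{"tx":0,"ty":0,"tz":0,"ax":0,"ay":0,"az":0}]}}

```text
time_s: 8.82
eef_pos: [0.4199, -0.2586, 0.145]
ee_rot: [[0.897, 0.442, -0.0], [0.442, -0.897, 0.001], [-0.0, -0.001, -1.0]]
wrist_force: [-0.3, 0.4, 0.5]
opening: 0.0855
```

```bash
python3 -c "
from h import *
T,s=tool();I=viewer.read_camera('wrist');np.save('T7.npy',T)
cv2.imwrite('pics/w7.png',I)
m,c,st=blob(masks(I)['r'],proj('wrist',[.463,-.237,.01],T));p,a=cylfit('wrist',c,.024,0,.016,T);print(c,st,p,a)
delta([p[0],p[1],.002])
"
```

```text
[324.28596187 146.50606586] [ 296  118   53   52 1731] [ 0.45635377 -0.23984875] 2368.8630148585653
t 8.88 pos [ 0.42   -0.2586  0.1451] open 0.0854 q [-0.7   0.3  -0.38  0.89  0.    1.98] F [ 0.4 -0.4  0.8]
tool delta (units of 0.1m) [ 0.409 -0.006  1.431] z axis [-0.  0. -1.] x hdg 26.27
```

View pics/w7.png

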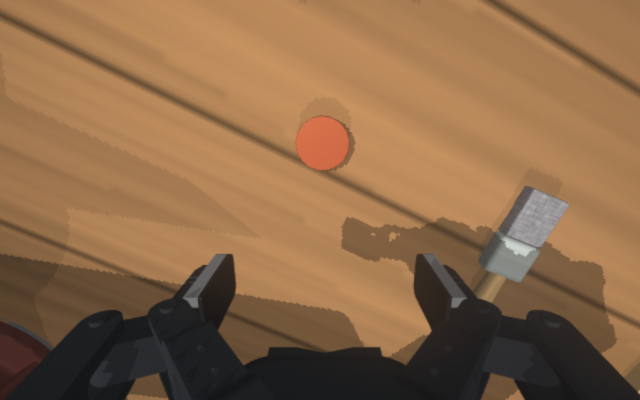

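```bash
python3 -c "
from h import *
T=np.load('T7.npy');I=cv2.imread('pics/w7.png');h=cv2.cvtColor(I,cv2.COLOR_BGR2HSV).astype(int)
print(h[143,322],h[143,270])
m,c,st=blob(((h[...,0]<11)&(h[...,1]>145)&(h[...,2]>120)),(322,143));p,a=cylfit('wrist',c,.024,0,.016,T);print(c,st,p,a)
delta([p[0],p[1],.002])
"
```

```text
[  8 167 209] [ 15 128 134]
[322.02617801 142.65881326] [ 296  116   54   54 2292] [ 0.45853438 -0.2365623 ] 2387.5602708985098
t 8.88 pos [ 0.42   -0.2586  0.1451] open 0.0854 q [-0.7   0.3  -0.38  0.89  0.    1.98] F [ 0.4 -0.4  0.8]
tool delta (units of 0.1m) [ 0.444 -0.026  1.431] z axis [-0.  0. -1.] x hdg 26.27
```

The red disc is at (322,143). I move over it and descend.

Request:
{"op": "jog_arm", "data": {"increments": [{"tx":0.25,"ty":-0.02,"tz":0.2,"ax":0,"ay":0,"az":0},{"tx":0.2,"ty":0.0,"tz":0.4,"ax":0,"ay":0,"az":0},{"tx":0,"ty":0,"tz":0.4,"ax":0,"ay":0,"az":0},{"tx":0,"ty":0,"tz":0,"ax":0,"ay":0,"az":0},{"tx":0,"ty":0,"tz":0,"ax":0,"ay":0,"az":0},{"tx":0,"ty":0,"tz":0,"ax":0,"ay":0,"az":0}]}}

```text
time_s: 9.62
eef_pos: [0.46, -0.2386, 0.047]
ee_rot: [[0.897, 0.441, 0.002], [0.441, -0.897, -0.002], [0.001, 0.002, -1.0]]
wrist_force: [-0.4, -0.3, -0.3]
opening: 0.0852
```

```bash
python3 -c "
from h import *
T,s=tool();I=viewer.read_camera('wrist')
cv2.imwrite('pics/w8.png',I);h=cv2.cvtColor(I,cv2.COLOR_BGR2HSV).astype(int)
m,c,st=blob(((h[...,0]<11)&(h[...,1]>145)&(h[...,2]>100)),proj('wrist',[.459,-.236,.01],T));p,a=cylfit('wrist',c,.024,0,.016,T);print(c,st,p,a)
delta([p[0],p[1],.002])
"
```

```text
[320.74552288 230.9177537 ] [ 283  192   77   77 4523] [ 0.45811681 -0.2363579 ] 4902.038434610236
t 9.68 pos [ 0.4599 -0.2386  0.0468] open 0.0855 q [-0.62  0.46 -0.44  0.67 -0.    2.07] F [-0.5 -0.5  0.6]
tool delta (units of 0.1m) [-0.007 -0.03   0.448] z axis [ 0.002 -0.002 -1.   ] x hdg 26.17
```

View pics/w8.png

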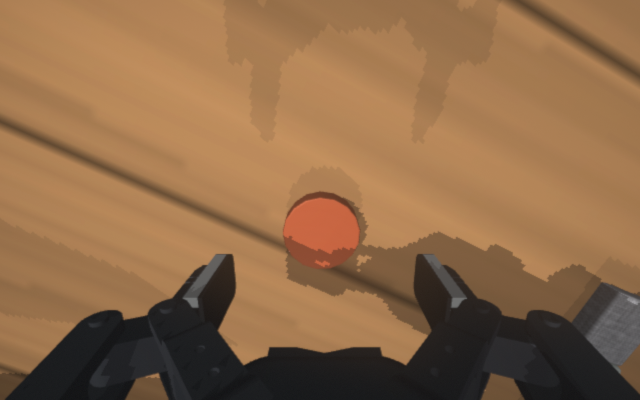

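The red disc at (321,231) is between the fingers, and the brush at (610,310) is well outside them. I go down and grip.

Request:
{"op": "jog_arm", "data": {"increments": [{"tx":-0.01,"ty":-0.03,"tz":0.23,"ax":0,"ay":0,"az":0},{"tx":0,"ty":0,"tz":0.22,"ax":0,"ay":0,"az":0},{"tx":0,"ty":0,"tz":0,"ax":0,"ay":0,"az":0},{"tx":0,"ty":0,"tz":0,"ax":0,"ay":0,"az":0}]}}

```text
time_s: 10.18
eef_pos: [0.4574, -0.2362, 0.0014]
ee_rot: [[0.898, 0.441, 0.001], [0.441, -0.898, -0.001], [0.001, 0.001, -1.0]]
wrist_force: [0.6, 0.0, -0.5]
opening: 0.0854
```

Request:
{"op": "jog_arm", "data": {"increments": [{"tx":0,"ty":0,"tz":0,"ax":0,"ay":0,"az":0},{"tx":0,"ty":0,"tz":0,"ax":0,"ay":0,"az":0},{"tx":0,"ty":0,"tz":0,"ax":0,"ay":0,"az":0},{"tx":0,"ty":0,"tz":0,"ax":0,"ay":0,"az":0},{"tx":0,"ty":0,"tz":0,"ax":0,"ay":0,"az":0}], "gripper": 0, "newtons": 30}}

```text
time_s: 10.8
eef_pos: [0.4572, -0.236, 0.0011]
ee_rot: [[0.897, 0.441, 0.001], [0.441, -0.897, -0.001], [0.001, 0.001, -1.0]]
wrist_force: [-1.3, 1.3, 8.6]
opening: 0.0468
```

Request:
{"op": "jog_arm", "data": {"increments": [{"tx":0,"ty":0,"tz":-0.2,"ax":0,"ay":0,"az":0},{"tx":0,"ty":0,"tz":-0.5,"ax":0,"ay":0,"az":0},{"tx":0,"ty":0,"tz":-0.5,"ax":0,"ay":0,"az":0},{"tx":0,"ty":0,"tz":0,"ax":0,"ay":0,"az":0},{"tx":0,"ty":0,"tz":0,"ax":0,"ay":0,"az":0},{"tx":0,"ty":0,"tz":0,"ax":0,"ay":0,"az":0}]}}

```text
time_s: 11.55
eef_pos: [0.4559, -0.2351, 0.119]
ee_rot: [[0.897, 0.441, -0.002], [0.441, -0.897, 0.001], [-0.001, -0.002, -1.0]]
wrist_force: [0.2, 0.7, -1.6]
opening: 0.0465
```

```bash
python3 -c "
from h import *
T,s=tool();I=viewer.read_camera('wrist')
cv2.imwrite('pics/w9.png',I);h=cv2.cvtColor(I,cv2.COLOR_BGR2HSV).astype(int)
m,c,st=blob(((h[...,0]<11)&(h[...,1]>145)&(h[...,2]>80)),(322,265))
for zz in (-.002,): 
  p,a=cylfit('wrist',c,.024,T[2,3]+zz,T[2,3]+zz+.016,T);print(c,st,p,a,T[:3,:3].T@(np.r_[p,T[2,3]]-T[:3,3]))
delta([.5558,.0526,.12])
"
```

```text
[324.27759887 262.81437589] [ 275  213  100   99 7763] [ 0.45628759 -0.23398452] 8249.064408353064 [ 8.02724801e-04 -7.98707304e-04  8.13240484e-07]
t 11.6 pos [ 0.456  -0.2351  0.119 ] open 0.0465 q [-0.62  0.36 -0.36  0.84 -0.    2.07] F [-0.5  0.2 -0.2]
tool delta (units of 0.1m) [ 2.165 -2.142 -0.008] z axis [-0.002  0.001 -1.   ] x hdg 26.17
```

View pics/w9.png

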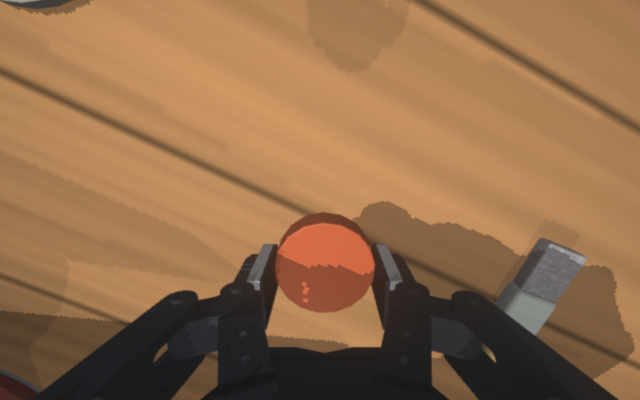

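The red disc is held level at (324,263). I carry it to the stack.

Request:
{"op": "jog_arm", "data": {"increments": [{"tx":0.2,"ty":-0.2,"tz":0,"ax":0,"ay":0,"az":0},{"tx":0.38,"ty":-0.38,"tz":0,"ax":0,"ay":0,"az":0},{"tx":0.38,"ty":-0.38,"tz":0,"ax":0,"ay":0,"az":0},{"tx":0.38,"ty":-0.38,"tz":0,"ax":0,"ay":0,"az":0},{"tx":0.38,"ty":-0.38,"tz":0,"ax":0,"ay":0,"az":0},{"tx":0.25,"ty":-0.25,"tz":0,"ax":0,"ay":0,"az":0},{"tx":0.19,"ty":-0.17,"tz":0,"ax":0,"ay":0,"az":0},{"tx":0,"ty":0,"tz":0,"ax":0,"ay":0,"az":0}]}}

```text
time_s: 12.6
eef_pos: [0.556, 0.0532, 0.1191]
ee_rot: [[0.896, 0.443, -0.002], [0.443, -0.896, 0.0], [-0.001, -0.001, -1.0]]
wrist_force: [-0.0, -0.9, -0.8]
opening: 0.0468
```

Request:
{"op": "jog_arm", "data": {"increments": [{"tx":0,"ty":0,"tz":0,"ax":0,"ay":0,"az":0},{"tx":0,"ty":0,"tz":0,"ax":0,"ay":0,"az":0},{"tx":0,"ty":0,"tz":0,"ax":0,"ay":0,"az":0}]}}

```text
time_s: 12.98
eef_pos: [0.5561, 0.0509, 0.1203]
ee_rot: [[0.898, 0.44, -0.0], [0.44, -0.898, -0.0], [-0.0, -0.0, -1.0]]
wrist_force: [-0.3, -0.4, -0.6]
opening: 0.0468
```

```bash
python3 -c "
from h import *
T,s=tool();I=viewer.read_camera('wrist')
cv2.imwrite('pics/w10.png',I);
h=cv2.cvtColor(I,cv2.COLOR_BGR2HSV).astype(int)
m,c,st=blob(((h[...,0]<11)&(h[...,1]>145)&(h[...,2]>80)),(322,265));p,a=cylfit('wrist',c,.024,T[2,3]-.002,T[2,3]+.014,T);print(c,p,a)
delta([.5556,.0526,.0325])
"
```

```text
[324.46398029 267.40658066] [0.55420633 0.05082128] 8180.11152745178
t 13.03 pos [0.5561 0.0511 0.1203] open 0.0466 q [-0.04  0.44 -0.24  0.89 -0.    2.65] F [-0.7 -0.1 -0.4]
tool delta (units of 0.1m) [ 0.002 -0.016  0.878] z axis [-0. -0. -1.] x hdg 26.12
```

View pics/w10.png

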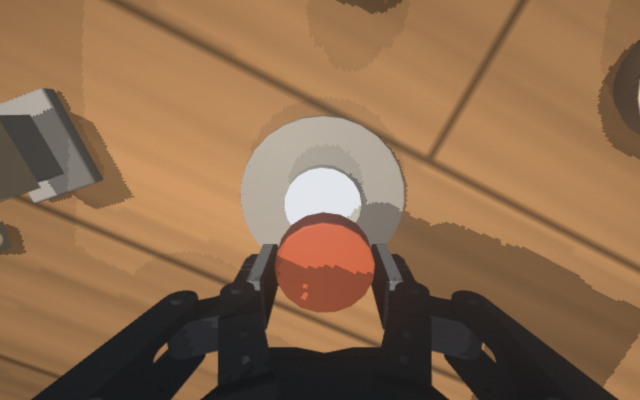

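The red disc is at (324,267) over the stack. The white disc behind it is at (324,200), on the same centre line. I lower it.

Request:
{"op": "jog_arm", "data": {"increments": [{"tx":0,"ty":-0.01,"tz":0.3,"ax":0,"ay":0,"az":0},{"tx":0,"ty":0,"tz":0.3,"ax":0,"ay":0,"az":0},{"tx":0,"ty":0,"tz":0.17,"ax":0,"ay":0,"az":0},{"tx":0,"ty":0,"tz":0.05,"ax":0,"ay":0,"az":0},{"tx":0,"ty":0,"tz":0.02,"ax":0,"ay":0,"az":0},{"tx":0,"ty":0,"tz":0,"ax":0,"ay":0,"az":0},{"tx":0,"ty":0,"tz":0,"ax":0,"ay":0,"az":0},{"tx":0,"ty":0,"tz":0,"ax":0,"ay":0,"az":0}]}}

```text
time_s: 14.02
eef_pos: [0.5561, 0.0526, 0.0367]
ee_rot: [[0.897, 0.441, 0.001], [0.441, -0.897, -0.0], [0.001, 0.0, -1.0]]
wrist_force: [0.5, -0.2, -0.6]
opening: 0.0465
```

Request:
{"op": "jog_arm", "data": {"increments": [{"tx":0,"ty":0,"tz":0.02,"ax":0,"ay":0,"az":0},{"tx":0,"ty":0,"tz":0.02,"ax":0,"ay":0,"az":0},{"tx":0,"ty":0,"tz":0,"ax":0,"ay":0,"az":0},{"tx":0,"ty":0,"tz":0,"ax":0,"ay":0,"az":0}]}}

```text
time_s: 14.52
eef_pos: [0.5558, 0.0526, 0.0322]
ee_rot: [[0.897, 0.441, -0.0], [0.441, -0.897, 0.0], [-0.0, -0.0, -1.0]]
wrist_force: [0.3, -0.1, 0.5]
opening: 0.0463
```

Request:
{"op": "jog_arm", "data": {"increments": [{"tx":0,"ty":0,"tz":0,"ax":0,"ay":0,"az":0},{"tx":0,"ty":0,"tz":0,"ax":0,"ay":0,"az":0},{"tx":0,"ty":0,"tz":0,"ax":0,"ay":0,"az":0},{"tx":0,"ty":0,"tz":0,"ax":0,"ay":0,"az":0},{"tx":0,"ty":0,"tz":-0.3,"ax":0,"ay":0,"az":0},{"tx":0,"ty":0,"tz":-0.5,"ax":0,"ay":0,"az":0},{"tx":0,"ty":0,"tz":-0.5,"ax":0,"ay":0,"az":0},{"tx":0,"ty":0,"tz":0,"ax":0,"ay":0,"az":0}], "gripper": 100}}

```text
time_s: 15.52
eef_pos: [0.5584, 0.0525, 0.1662]
ee_rot: [[0.897, 0.441, 0.007], [0.441, -0.897, -0.0], [0.006, 0.003, -1.0]]
wrist_force: [0.0, -0.2, -0.1]
opening: 0.0854
```

Request:
{"op": "jog_arm", "data": {"increments": [{"tx":0,"ty":0,"tz":0,"ax":0,"ay":0,"az":0},{"tx":0,"ty":0,"tz":0,"ax":0,"ay":0,"az":0}]}}

```text
time_s: 15.78
eef_pos: [0.5549, 0.0526, 0.1609]
ee_rot: [[0.897, 0.441, -0.002], [0.441, -0.897, 0.0], [-0.002, -0.001, -1.0]]
wrist_force: [1.2, 1.0, 0.1]
opening: 0.0852
```

```bash
python3 -c "
from h import *
T,s=tool();I=viewer.read_camera('wrist');np.save('T11.npy',T)
cv2.imwrite('pics/w11.png',I)
h=cv2.cvtColor(I,cv2.COLOR_BGR2HSV).astype(int)
m,c,st=blob(((h[...,0]<11)&(h[...,1]>145)&(h[...,2]>80)),(322,200));p,a=cylfit('wrist',c,.024,.031,.047,T);print(c,p,a)
m,c,st=blob((h[...,1]<65)&(h[...,2]>60),(326,187));cs,_=cv2.findContours(m.astype(np.uint8),0,2);hu=cv2.convexHull(max(cs,key=cv2.contourArea));M=cv2.moments(hu);c=np.array([M['m10']/M['m00'],M['m01']/M['m00']]);print(c,st,cylfit('wrist',c,.07,0,.015,T))
# look point near the post: robot side, higher, heading 43.6
ax=np.array([.725,.689,0]); y=np.array([ax[1],-ax[0],0]); R=np.c_[ax,y,[0,0,-1]]
delta([.40,.19,.20],R)
"
```

```text
[324.91895803 193.14375301] [0.55581237 0.05330297] 2444.4678229545243
[324.65172107 182.90186197] [  254   114   142   139 13154] (array([0.55446713, 0.05287478]), 15906.764536591363)
t 15.82 pos [0.5549 0.0526 0.161 ] open 0.0854 q [-0.04  0.4  -0.18  0.99 -0.    2.65] F [-1.  -1.4 -0.5]
tool delta (units of 0.1m) [-0.785 -1.917 -0.386] z axis [-0.002  0.    -1.   ] x hdg 26.17
rotvec units [-0.0002  0.0003 -0.0483]
```

View pics/w11.png

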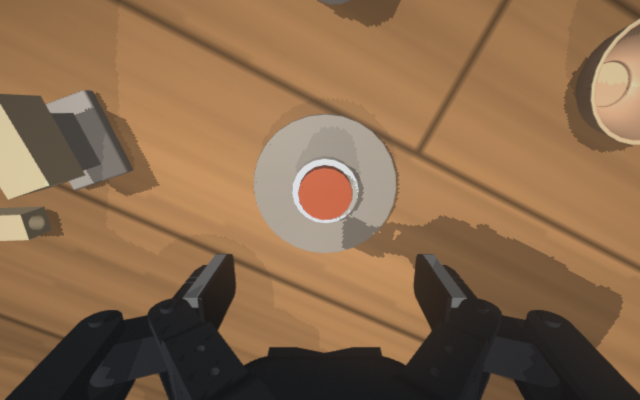

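The red disc is at (325,193), concentric with the white ring and the plate, and within about 1.5 mm of centre. I go to a look pose on the robot side of the post to see its near end.

Request:
{"op": "jog_arm", "data": {"increments": [{"tx":-0.2,"ty":-0.48,"tz":0.05,"ax":0,"ay":0,"az":0},{"tx":-0.2,"ty":-0.48,"tz":0.05,"ax":0,"ay":0,"az":0},{"tx":-0.2,"ty":-0.48,"tz":0.05,"ax":0,"ay":0,"az":0},{"tx":-0.19,"ty":-0.48,"tz":0.05,"ax":0,"ay":0,"az":0},{"tx":0,"ty":0,"tz":0,"ax":0,"ay":0,"az":-0.024},{"tx":0,"ty":0,"tz":0,"ax":0,"ay":0,"az":-0.024},{"tx":0,"ty":0,"tz":0,"ax":0,"ay":0.028,"az":0},{"tx":0,"ty":0,"tz":0,"ax":0,"ay":0.028,"az":0}]}}

```text
time_s: 16.82
eef_pos: [0.4003, 0.1905, 0.1419]
ee_rot: [[0.679, 0.689, 0.253], [0.646, -0.725, 0.24], [0.349, 0.0, -0.937]]
wrist_force: [0.7, -0.5, -0.2]
opening: 0.0853
```

Request:
{"op": "jog_arm", "data": {"increments": [{"tx":0,"ty":0,"tz":0,"ax":0,"ay":0,"az":0},{"tx":0,"ty":0,"tz":0,"ax":0,"ay":0,"az":0}]}}

```text
time_s: 17.08
eef_pos: [0.401, 0.1898, 0.1427]
ee_rot: [[0.682, 0.687, 0.25], [0.645, -0.726, 0.236], [0.344, 0.001, -0.939]]
wrist_force: [0.7, 0.1, 0.8]
opening: 0.0851
```

```bash
python3 -c "
from h import *
T,s=tool();I=viewer.read_camera('wrist');np.save('T12.npy',T)
cv2.imwrite('pics/w12.png',I)
delta([.495,.282,.064])
"
```

```text
t 17.12 pos [0.4017 0.1902 0.143 ] open 0.0855 q [ 0.12 -0.01 -0.85  0.45  0.2   2.54] F [ 0.1 -0.1  1. ]
tool delta (units of 0.1m) [ 0.956 -0.026  1.192] z axis [ 0.251  0.236 -0.939] x hdg 43.46
```

View pics/w12.png

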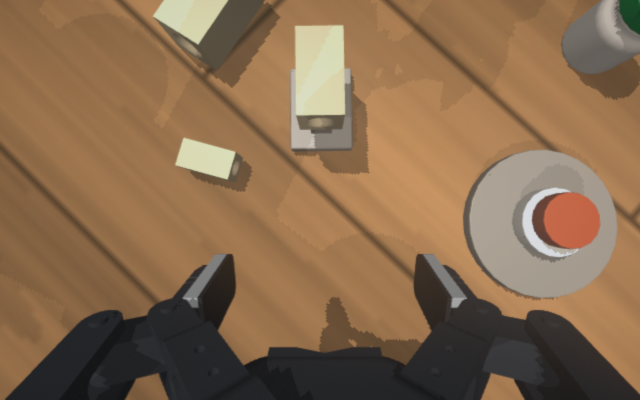

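The near end of the post (320,123) shows the dark round socket, and the scene camera showed the far end plain. So the socket points towards the robot. I measure the post's top face from its corners.

```bash
python3 -c "
from h import *
T=np.load('T12.npy');I=cv2.imread('pics/w12.png')
cv2.imwrite('pics/c12.png',cv2.resize(I[15:160,270:370],None,fx=4,fy=4,interpolation=cv2.INTER_CUBIC))
"
```

```text
(no output)
```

View pics/c12.png

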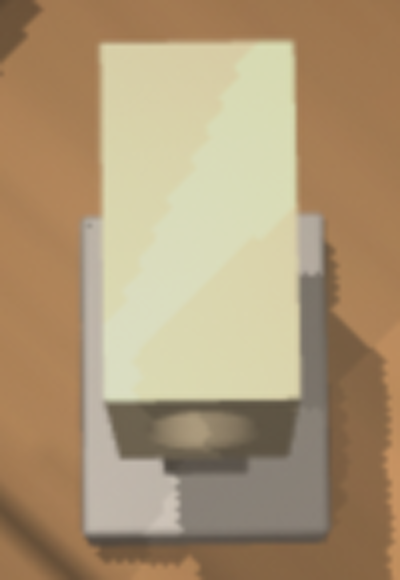

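```bash
python3 -c "
from h import *
T=np.load('T12.npy')
P=np.array([onz('wrist',(270+u/4,15+v/4),.082,T) for u,v in ((100,43),(293,41),(300,400),(103,401))])
c=P.mean(0);a=(P[0]+P[1]-P[2]-P[3])/2;print(P.round(4),c,np.linalg.norm(a),np.linalg.norm(P[0]-P[1]),np.degrees(np.arctan2(a[1],a[0])))
ax=a/np.linalg.norm(a);e=np.radians(20)
z=np.array([0,0,-1])*np.cos(e)+ax*np.sin(e);x=ax*np.cos(e)+np.array([0,0,1])*np.sin(e)
R=np.c_[x,np.cross(z,x),z]
g=np.r_[c[:2],.064]
print('pre');delta(g+z*(.0187-.07),R);delta(g+z*.0187,R)
"
```

```text
[[0.5043 0.3185 0.082 ]
 [0.5293 0.2927 0.082 ]
 [0.4806 0.2452 0.082 ]
 [0.4557 0.2712 0.082 ]] [0.49247816 0.28187237 0.082     ] 0.0679449673190755 0.03590811300496143 44.20160732275059
pre
t 17.12 pos [0.4017 0.1902 0.143 ] open 0.0855 q [ 0.12 -0.01 -0.85  0.45  0.2   2.54] F [ 0.1 -0.1  1. ]
tool delta (units of 0.1m) [ 0.94  -0.04   0.673] z axis [ 0.251  0.236 -0.939] x hdg 43.46
rotvec units [ 0.0009 -0.0005 -0.0019]
t 17.12 pos [0.4017 0.1902 0.143 ] open 0.0855 q [ 0.12 -0.01 -0.85  0.45  0.2   2.54] F [ 0.1 -0.1  1. ]
tool delta (units of 0.1m) [ 0.938 -0.044  1.373] z axis [ 0.251  0.236 -0.939] x hdg 43.46
rotvec units [ 0.0009 -0.0005 -0.0019]
```

The corners give 68 x 36 mm, centre (0.4925,0.2819) and axis at 44.2°, which is the middle-sized post. I approach with the tool tilted 20° towards the robot.

Request:
{"op": "jog_arm", "data": {"increments": [{"tx":0.32,"ty":-0.01,"tz":0,"ax":0,"ay":0,"az":-0.002},{"tx":0.31,"ty":-0.01,"tz":0,"ax":0,"ay":0,"az":0},{"tx":0.31,"ty":-0.02,"tz":0.15,"ax":0,"ay":0,"az":0},{"tx":0,"ty":0,"tz":0.25,"ax":0,"ay":0,"az":0},{"tx":0,"ty":0,"tz":0.2,"ax":0,"ay":0,"az":0},{"tx":0,"ty":0,"tz":0,"ax":0,"ay":0,"az":0},{"tx":0,"ty":0,"tz":0,"ax":0,"ay":0,"az":0},{"tx":0,"ty":0,"tz":0,"ax":0,"ay":0,"az":0}], "gripper": 78}}

```text
time_s: 18.12
eef_pos: [0.4766, 0.2685, 0.1193]
ee_rot: [[0.672, 0.696, 0.251], [0.655, -0.718, 0.237], [0.346, 0.005, -0.938]]
wrist_force: [-0.2, 0.3, -0.2]
opening: 0.0665
```

```bash
python3 -c "
from h import *
T,s=tool();I=viewer.read_camera('wrist');cv2.imwrite('pics/w13.png',I)
a=np.radians(44.2);ax=np.array([np.cos(a),np.sin(a),0]);e=np.radians(20)
z=np.array([0,0,-1])*np.cos(e)+ax*np.sin(e);x=ax*np.cos(e)+np.array([0,0,1])*np.sin(e)
R=np.c_[x,np.cross(z,x),z]
delta(np.array([.4925,.2819,.064])+z*.0187,R)
"
```

```text
t 18.18 pos [0.4765 0.2685 0.1193] open 0.0669 q [ 0.28  0.21 -0.68  0.37  0.16  2.68] F [0.7 0.2 0.2]
tool delta (units of 0.1m) [0.003 0.011 0.778] z axis [ 0.251  0.237 -0.938] x hdg 44.23
rotvec units [ 0.0008 -0.0006  0.0001]
```

View pics/w13.png

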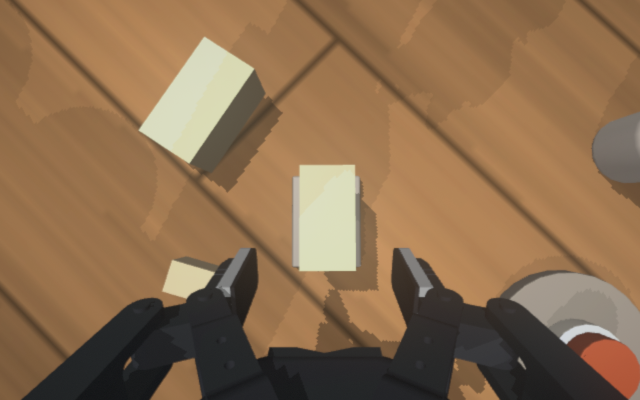

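The post at (328,218) is midway between the fingers at (240,270) and (408,270), and the small look-alike at (188,278) is outside the left finger. I go in and close.

Request:
{"op": "jog_arm", "data": {"increments": [{"tx":0,"ty":0.01,"tz":0.3,"ax":0,"ay":0,"az":0},{"tx":0,"ty":0,"tz":0.3,"ax":0,"ay":0,"az":0},{"tx":0,"ty":0,"tz":0.17,"ax":0,"ay":0,"az":0},{"tx":0,"ty":0,"tz":0,"ax":0,"ay":0,"az":0},{"tx":0,"ty":0,"tz":0,"ax":0,"ay":0,"az":0},{"tx":0,"ty":0,"tz":0,"ax":0,"ay":0,"az":0}]}}

```text
time_s: 18.92
eef_pos: [0.4965, 0.2859, 0.0472]
ee_rot: [[0.672, 0.696, 0.252], [0.654, -0.718, 0.237], [0.346, 0.005, -0.938]]
wrist_force: [0.0, 0.3, -0.7]
opening: 0.0669
```

Request:
{"op": "jog_arm", "data": {"increments": [{"tx":0,"ty":0,"tz":0,"ax":0,"ay":0,"az":0},{"tx":0,"ty":0,"tz":0,"ax":0,"ay":0,"az":0},{"tx":0,"ty":0,"tz":0,"ax":0,"ay":0,"az":0},{"tx":0,"ty":0,"tz":0,"ax":0,"ay":0,"az":0},{"tx":0,"ty":0,"tz":0,"ax":0,"ay":0,"az":0}], "gripper": 0, "newtons": 60}}

```text
time_s: 19.55
eef_pos: [0.4962, 0.2859, 0.0467]
ee_rot: [[0.673, 0.696, 0.251], [0.655, -0.718, 0.237], [0.345, 0.005, -0.938]]
wrist_force: [-2.8, -2.3, 6.8]
opening: 0.0355
```

Request:
{"op": "jog_arm", "data": {"increments": [{"tx":0.07,"ty":0,"tz":-0.2,"ax":0,"ay":0,"az":0},{"tx":0.14,"ty":0,"tz":-0.38,"ax":0,"ay":0,"az":0},{"tx":0.14,"ty":0,"tz":-0.38,"ax":0,"ay":0,"az":0},{"tx":0.14,"ty":0,"tz":-0.38,"ax":0,"ay":0,"az":0},{"tx":0.14,"ty":0,"tz":-0.38,"ax":0,"ay":0,"az":0},{"tx":0,"ty":0,"tz":0,"ax":0,"ay":0,"az":0},{"tx":0,"ty":0,"tz":0,"ax":0,"ay":0,"az":0}]}}

```text
time_s: 20.42
eef_pos: [0.4945, 0.2861, 0.2283]
ee_rot: [[0.673, 0.696, 0.249], [0.655, -0.718, 0.236], [0.343, 0.004, -0.939]]
wrist_force: [-0.3, -1.2, -2.9]
opening: 0.0358
```

```bash
python3 -c "
from h import *
cv2.imwrite('pics/w14.png',viewer.read_camera('wrist'))
delta([.45,.2,.25])
T,s=tool(); print(s['joint_pos'].round(3))
"
```

```text
t 20.48 pos [0.4942 0.286  0.2277] open 0.0352 q [ 0.31  0.13 -0.44  0.68  0.15  2.71] F [-0.1  0.  -1.6]
tool delta (units of 0.1m) [-0.785  0.31  -0.523] z axis [ 0.248  0.236 -0.94 ] x hdg 44.19
[ 0.311  0.126 -0.445  0.683  0.15   2.706]
```

View pics/w14.png

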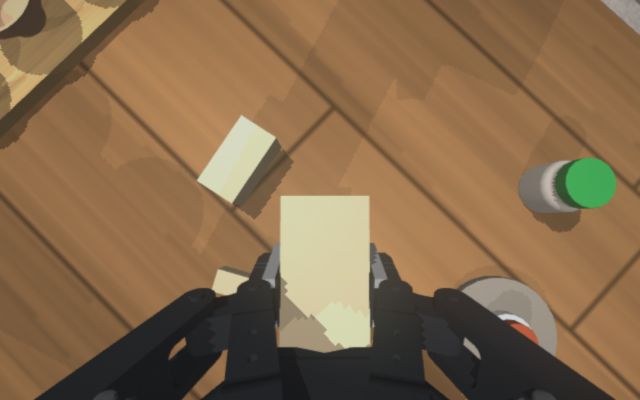

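The post is held squarely at (325,270). Next I unwind the wrist about the tool axis by about -136°, in the air away from the stack.

Request:
{"op": "jog_arm", "data": {"increments": [{"tx":0,"ty":0,"tz":-0.2,"ax":0,"ay":0,"az":-0.027},{"tx":0,"ty":0,"tz":-0.3,"ax":0,"ay":0,"az":-0.027},{"tx":0,"ty":0,"tz":-0.2,"ax":0,"ay":0,"az":-0.027},{"tx":0,"ty":0,"tz":0,"ax":0,"ay":0,"az":-0.027},{"tx":0,"ty":0,"tz":0,"ax":0,"ay":0,"az":-0.027},{"tx":0,"ty":0,"tz":0,"ax":0,"ay":0,"az":-0.027},{"tx":0,"ty":0,"tz":0,"ax":0,"ay":0,"az":-0.027},{"tx":0,"ty":0,"tz":0,"ax":0,"ay":0,"az":-0.027}]}}

```text
time_s: 21.48
eef_pos: [0.477, 0.2695, 0.293]
ee_rot: [[-0.542, 0.803, 0.247], [0.838, 0.493, 0.236], [0.068, 0.335, -0.94]]
wrist_force: [0.7, 0.4, -2.0]
opening: 0.0352
```

Request:
{"op": "jog_arm", "data": {"increments": [{"tx":0,"ty":0,"tz":0,"ax":0,"ay":0,"az":-0.027},{"tx":0,"ty":0,"tz":0,"ax":0,"ay":0,"az":-0.027},{"tx":0,"ty":0,"tz":0,"ax":0,"ay":0,"az":-0.027},{"tx":0,"ty":0,"tz":0,"ax":0,"ay":0,"az":-0.027},{"tx":0,"ty":0,"tz":0,"ax":0,"ay":0,"az":-0.027},{"tx":0,"ty":0,"tz":0,"ax":0,"ay":0,"az":-0.027},{"tx":0,"ty":0,"tz":0,"ax":0,"ay":0,"az":0},{"tx":0,"ty":0,"tz":0,"ax":0,"ay":0,"az":0}]}}

```text
time_s: 22.48
eef_pos: [0.4774, 0.2696, 0.2941]
ee_rot: [[-0.968, -0.031, 0.249], [0.03, 0.971, 0.237], [-0.249, 0.236, -0.939]]
wrist_force: [-0.0, 0.1, -1.8]
opening: 0.0352
```

```bash
cat >> h.py <<'E'
def final(hdg=0.,zc=.18,lift=0,e=20,c=(.555,.053)):
    a=np.radians(hdg);hh=np.array([np.cos(a),np.sin(a),0]);E=np.radians(e);up=np.array([0,0,1.])
    z=np.cos(E)*hh-np.sin(E)*up; x=-np.cos(E)*up-np.sin(E)*hh; R=np.c_[x,np.cross(z,x),z]
    return np.array([c[0],c[1],zc+lift])+z*.0187,R
E
python3 -c "
from h import *
p,R=final();delta(p,R);T,s=tool();print(s['joint_pos'].round(3)); print(T[:3,:3].round(2))
p,R=final(25);delta(p,R)
"
```

```text
t 22.48 pos [0.4774 0.2696 0.2941] open 0.0352 q [ 0.29  0.04 -0.36  0.86  0.16  0.31] F [-0.   0.1 -1.8]
tool delta (units of 0.1m) [-0.686 -2.418  0.856] z axis [ 0.249  0.237 -0.939] x hdg 178.23
rotvec units [ 0.0327 -0.153  -0.0228]
[ 0.287  0.039 -0.362  0.855  0.157  0.311]
[[-0.97 -0.03  0.25]
 [ 0.03  0.97  0.24]
 [-0.25  0.24 -0.94]]
t 22.48 pos [0.4774 0.2696 0.2941] open 0.0352 q [ 0.29  0.04 -0.36  0.86  0.16  0.31] F [-0.   0.1 -1.8]
tool delta (units of 0.1m) [-0.668 -2.345  0.869] z axis [ 0.249  0.237 -0.939] x hdg 178.23
rotvec units [-0.0161 -0.1427 -0.0751]
```

The wrist has unwound (q6 = 0.31). I now pitch the tool up so that the socket points upward, staying clear of the stack.

Request:
{"op": "jog_arm", "data": {"increments": [{"tx":0,"ty":0,"tz":0,"ax":0.0054,"ay":-0.0255,"az":-0.0038},{"tx":0,"ty":0,"tz":0,"ax":0.0054,"ay":-0.0255,"az":-0.0038},{"tx":0,"ty":0,"tz":0,"ax":0.0054,"ay":-0.0255,"az":-0.0038},{"tx":0,"ty":0,"tz":0,"ax":0.0054,"ay":-0.0255,"az":-0.0038},{"tx":0,"ty":0,"tz":0,"ax":0.0054,"ay":-0.0255,"az":-0.0038},{"tx":0,"ty":0,"tz":0,"ax":0.0054,"ay":-0.0255,"az":-0.0038},{"tx":0,"ty":0,"tz":0,"ax":0,"ay":0,"az":0},{"tx":0,"ty":0,"tz":0,"ax":0,"ay":0,"az":0}]}}

```text
time_s: 23.48
eef_pos: [0.4817, 0.2725, 0.2922]
ee_rot: [[-0.412, -0.019, 0.911], [0.005, 1.0, 0.023], [-0.911, 0.014, -0.412]]
wrist_force: [0.8, 0.0, -2.2]
opening: 0.0352
```

```bash
python3 -c "
from h import *
p,R=final(zc=.24);delta(p,R);T,s=tool(); print(T[:3,:3].round(2))
"
```

```text
t 23.48 pos [0.4817 0.2725 0.2922] open 0.0352 q [ 0.73 -0.02 -1.14 -0.59 -0.63  0.35] F [ 0.8  0.  -2.2]
tool delta (units of 0.1m) [ 0.149 -2.22   1.018] z axis [ 0.911  0.023 -0.412] x hdg 179.32
rotvec units [ 0.0037 -0.012  -0.0009]
[[-0.41 -0.02  0.91]
 [ 0.    1.    0.02]
 [-0.91  0.01 -0.41]]
```

Request:
{"op": "jog_arm", "data": {"increments": [{"tx":0.02,"ty":-0.2,"tz":0.1,"ax":0,"ay":0,"az":0},{"tx":0.02,"ty":-0.35,"tz":0.16,"ax":0,"ay":0,"az":0},{"tx":0.02,"ty":-0.4,"tz":0.17,"ax":0,"ay":0,"az":0},{"tx":0.02,"ty":-0.4,"tz":0.17,"ax":0,"ay":-0.004,"az":0},{"tx":0.02,"ty":-0.4,"tz":0.17,"ax":0.002,"ay":-0.004,"az":0},{"tx":0.02,"ty":-0.3,"tz":0.15,"ax":0.002,"ay":-0.004,"az":0},{"tx":0.02,"ty":-0.17,"tz":0.1,"ax":0,"ay":0,"az":0},{"tx":0,"ty":0,"tz":0,"ax":0,"ay":0,"az":0}]}}

```text
time_s: 24.48
eef_pos: [0.5986, 0.0615, 0.2586]
ee_rot: [[-0.373, 0.018, 0.928], [0.008, 1.0, -0.016], [-0.928, 0.001, -0.373]]
wrist_force: [-0.7, 0.7, -2.4]
opening: 0.0351
```

Request:
{"op": "jog_arm", "data": {"increments": [{"tx":0,"ty":0,"tz":0,"ax":0,"ay":0,"az":0},{"tx":0,"ty":0,"tz":0,"ax":0,"ay":0,"az":0},{"tx":0,"ty":0,"tz":0,"ax":0,"ay":0,"az":0}]}}

```text
time_s: 24.85
eef_pos: [0.5972, 0.0644, 0.2587]
ee_rot: [[-0.372, 0.013, 0.928], [0.005, 1.0, -0.012], [-0.928, -0.0, -0.372]]
wrist_force: [-0.3, -0.4, -1.4]
opening: 0.0354
```

```bash
python3 -c "
from h import *
p,R=final(zc=.19);delta(p,R);T,s=tool(); print(T[:3,:3].round(2),'post c',(T[:3,3]-T[:3,2]*.0187).round(4))
for n in ('scene','side'): cv2.imwrite(f'pics/{n}15.png',viewer.read_camera(n)[100:320,150:540].repeat(2,0).repeat(2,1))
"
```

```text
t 24.85 pos [0.5972 0.0644 0.2587] open 0.0354 q [-0.02  0.17 -1.3  -1.08  0.   -0.  ] F [-0.3 -0.4 -1.4]
tool delta (units of 0.1m) [ 0.788 -0.117  0.052] z axis [ 0.928 -0.012 -0.372] x hdg 179.24
rotvec units [-0.002  -0.0052 -0.0007]
[[-0.37  0.01  0.93]
 [ 0.    1.   -0.01]
 [-0.93 -0.   -0.37]] post c [0.5798 0.0646 0.2657]
```

View pics/scene15.png

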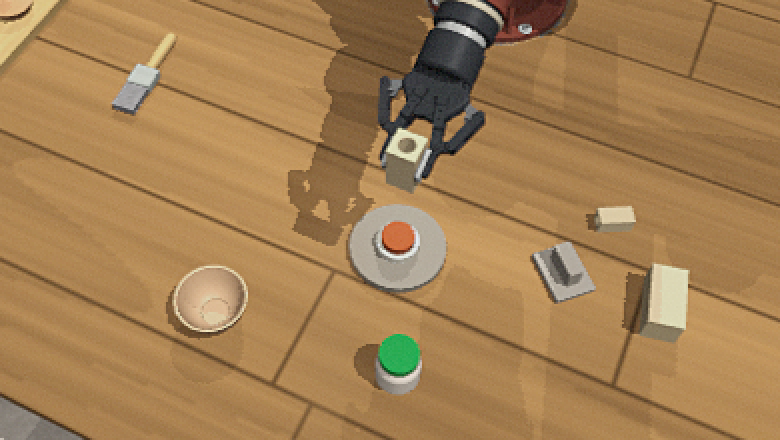

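View pics/side15.png

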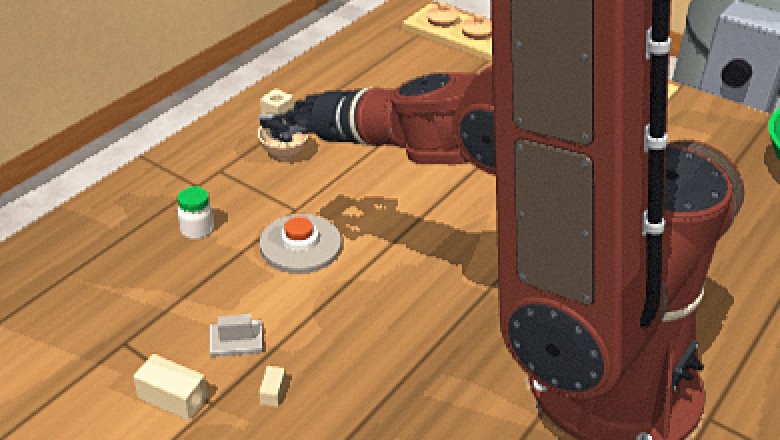

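The scene view (406,146 in the crop) shows the socket facing up, and the stack is undisturbed at (398,240). Joint 3 is at its range end here. Lowering should relieve it, so I go down and then centre.

Request:
{"op": "jog_arm", "data": {"increments": [{"tx":0.14,"ty":-0.03,"tz":0.06,"ax":0,"ay":0,"az":0},{"tx":0.14,"ty":-0.03,"tz":0.06,"ax":0,"ay":0,"az":0},{"tx":0.14,"ty":-0.03,"tz":0.06,"ax":0,"ay":0,"az":0},{"tx":0.14,"ty":-0.03,"tz":0.05,"ax":0,"ay":0,"az":0},{"tx":0,"ty":0,"tz":0,"ax":0,"ay":0,"az":0},{"tx":0,"ty":0,"tz":0,"ax":0,"ay":0,"az":0}]}}

```text
time_s: 25.7
eef_pos: [0.6174, 0.0559, 0.208]
ee_rot: [[-0.392, 0.018, 0.92], [0.005, 1.0, -0.017], [-0.92, -0.002, -0.392]]
wrist_force: [0.1, 0.2, -2.7]
opening: 0.0352
```

```bash
python3 -c "
from h import *
p,R=final(zc=.19);delta(p,R);T,s=tool(); print('q3',s['joint_pos'][2],'post c',(T[:3,3]-T[:3,2]*.0187).round(4))
"
```

```text
t 25.7 pos [0.6174 0.0559 0.208 ] open 0.0352 q [-0.04  0.38 -1.3  -1.28  0.02 -0.01] F [ 0.1  0.2 -2.7]
tool delta (units of 0.1m) [ 0.4   -0.037 -0.317] z axis [ 0.92  -0.017 -0.392] x hdg 179.21
rotvec units [-0.0027 -0.0085 -0.0008]
q3 -1.2994555118092077 post c [0.6002 0.0562 0.2153]
```

Joint 3's limit pushes the post outward. Turning the tool's heading sideways about the vertical moves the wrist away from the base and should free it.

```bash
python3 -c "
from h import *
for h in (-45,45):
  p,R=final(h,zc=.20);delta(p,R)
"
```

```text
t 25.7 pos [0.6174 0.0559 0.208 ] open 0.0352 q [-0.04  0.38 -1.3  -1.28  0.02 -0.01] F [ 0.1  0.2 -2.7]
tool delta (units of 0.1m) [ 0.328 -0.162 -0.401] z axis [ 0.92  -0.017 -0.392] x hdg 179.21
rotvec units [ 0.1136 -0.008   0.0451]
t 25.7 pos [0.6174 0.0559 0.208 ] open 0.0352 q [-0.04  0.38 -1.3  -1.28  0.02 -0.01] F [ 0.1  0.2 -2.7]
tool delta (units of 0.1m) [ 0.329  0.086 -0.405] z axis [ 0.92  -0.017 -0.392] x hdg 179.21
rotvec units [-0.119  -0.0081 -0.0467]
```

Request:
{"op": "jog_arm", "data": {"increments": [{"tx":0,"ty":0,"tz":0,"ax":0.0227,"ay":-0.0016,"az":0.009},{"tx":0,"ty":0,"tz":0,"ax":0.0227,"ay":-0.0016,"az":0.009},{"tx":0,"ty":0,"tz":0,"ax":0.0227,"ay":-0.0016,"az":0.009},{"tx":0,"ty":0,"tz":0,"ax":0.0227,"ay":-0.0016,"az":0.009},{"tx":0,"ty":0,"tz":0,"ax":0.0227,"ay":-0.0016,"az":0.009},{"tx":0,"ty":0,"tz":0,"ax":0,"ay":0,"az":0},{"tx":0,"ty":0,"tz":0,"ax":0,"ay":0,"az":0},{"tx":0,"ty":0,"tz":0,"ax":0,"ay":0,"az":0}]}}

```text
time_s: 26.7
eef_pos: [0.6172, 0.0546, 0.2059]
ee_rot: [[-0.251, 0.69, 0.679], [0.24, 0.724, -0.647], [-0.938, -0.0, -0.347]]
wrist_force: [0.2, -0.2, -1.9]
opening: 0.0356
```

```bash
python3 -c "
from h import *
p,R=final(-45,zc=.19);delta(p,R);T,s=tool(); print('q3',s['joint_pos'][2],'post c',(T[:3,3]-T[:3,2]*.0187).round(4))
"
```

```text
t 26.7 pos [0.6172 0.0546 0.2059] open 0.0356 q [ 0.43  0.45 -0.84 -0.5  -1.06  0.72] F [ 0.2 -0.2 -1.9]
tool delta (units of 0.1m) [ 0.3   -0.445 -0.17 ] z axis [ 0.679 -0.647 -0.347] x hdg 136.38
rotvec units [ 0.0035 -0.0009  0.0013]
q3 -0.8365985219987285 post c [0.6045 0.0667 0.2124]
```

Joint 3 is freed (-0.84). Now I centre over the stack.

Request:
{"op": "jog_arm", "data": {"increments": [{"tx":0.05,"ty":-0.09,"tz":-0.03,"ax":0,"ay":0,"az":0},{"tx":0.05,"ty":-0.09,"tz":-0.03,"ax":0,"ay":0,"az":0},{"tx":0.05,"ty":-0.09,"tz":-0.04,"ax":0,"ay":0,"az":0},{"tx":0.05,"ty":-0.09,"tz":-0.04,"ax":0,"ay":0,"az":0},{"tx":0.05,"ty":-0.08,"tz":-0.03,"ax":0,"ay":0,"az":0},{"tx":0,"ty":0,"tz":0,"ax":0,"ay":0,"az":0},{"tx":0,"ty":0,"tz":0,"ax":0,"ay":0,"az":0},{"tx":0,"ty":0,"tz":0,"ax":0,"ay":0,"az":0}]}}

```text
time_s: 27.7
eef_pos: [0.57, 0.0407, 0.1887]
ee_rot: [[-0.251, 0.691, 0.678], [0.24, 0.723, -0.648], [-0.938, 0.0, -0.347]]
wrist_force: [0.1, 0.3, -1.5]
opening: 0.0353
```

```bash
python3 -c "
from h import *
p,R=final(-45,zc=.19);delta(p,R);T,s=tool(); print('q3',s['joint_pos'][2],'post c',(T[:3,3]-T[:3,2]*.0187).round(4),'socket dir',T[:3,:3]@[-.94,0,-.342])
for n in ('scene','side'):
  I=viewer.read_camera(n); cv2.imwrite(f'pics/{n}16f.png',I); cv2.imwrite(f'pics/{n}16.png',cv2.resize(I[100:300,220:480],None,fx=3,fy=3))
"
```

```text
t 27.7 pos [0.57   0.0407 0.1887] open 0.0353 q [ 0.45  0.44 -0.96 -0.59 -1.07  0.75] F [ 0.1  0.3 -1.5]
tool delta (units of 0.1m) [ 0.054 -0.019  0.001] z axis [ 0.678 -0.648 -0.347] x hdg 136.3
rotvec units [ 0.0035 -0.0008  0.0012]
q3 -0.9598991461517548 post c [0.5573 0.0529 0.1952] socket dir [ 0.00380178 -0.00384838  1.00026733]
```

View pics/scene16.png

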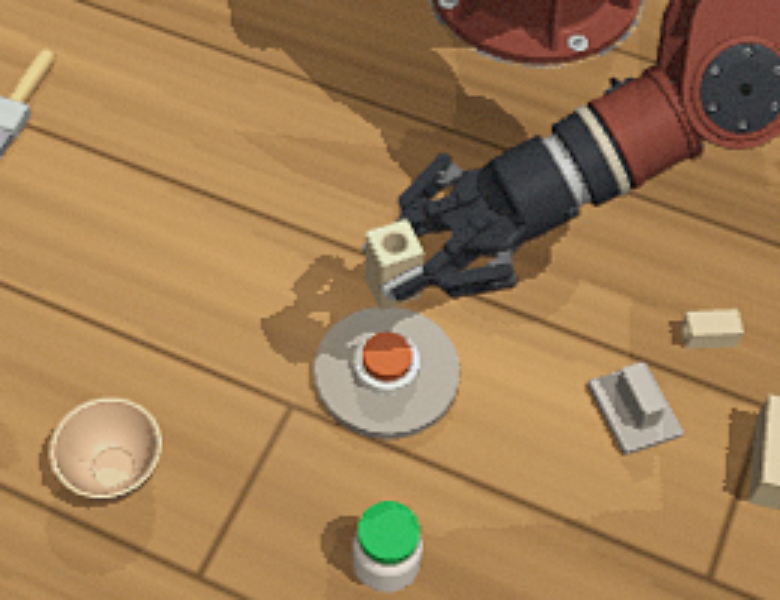

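View pics/side16.png

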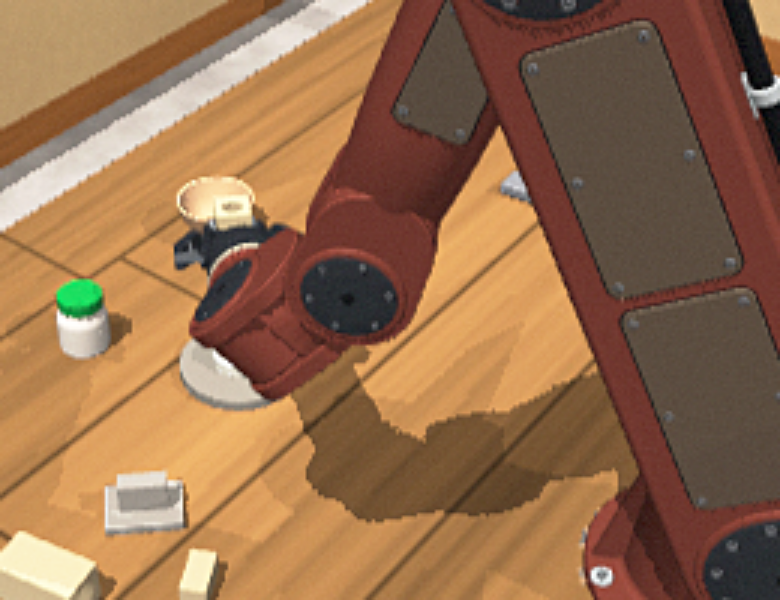

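```bash
python3 -c "
from h import *
print('mouth',onz('scene',(220+396/3,100+242/3),.229), 'pred px',proj('scene',[.5573,.0529,.229]))
I=cv2.imread('pics/scene16f.png');h=cv2.cvtColor(I,cv2.COLOR_BGR2HSV).astype(int)
m,c,st=blob(((h[...,0]<11)&(h[...,1]>140)&(h[...,2]>80)),(349,219));print('red top approx',c,onz('scene',c,.045),st)
s=ctrl.read_state();print(s['time_s'],abs(s['dq']).max(),s['opening'])
print(ctrl.sign_off())
"
```

```text
mouth [0.56106811 0.05671035 0.229     ] pred px [351.18284723 178.97885551]
red top approx [348.32795699 218.30645161] [0.56220345 0.0543308  0.045     ] [341 211  16  16 186]
27.8 0.001986645198976902 0.03522548042034402
the job is handed in; nothing more can be done
None
```

The stack is built, the post is held over it with the socket up, and the job is handed in at 27.8 s. No verdict was reported.

- **Stack:** The white disc measured within about 1 mm of the plate centre in the wrist camera, and the red disc within about 1.5 mm. The scene camera's last reading put the red disc about 6 to 8 mm out in x. That reading is rough, because its colour mask was small and took in some of the disc's side. It is still inside the 10 mm limit, and the wrist pictures show the discs concentric.
- **Post:** I took the middle-sized one from the rest. A wrist picture showed its socket on the end towards the robot; the other end looked plain.
- **Final pose:** By the arm's pose, the post's middle is at (0.557, 0.053, 0.195), within about 3 mm of the plate centre. It is under 1° off vertical, its lower end is about 114 mm above the stack, and it is at rest in a 60 N grip. The scene camera placed the socket mouth about 5 mm from the arm's figure.
- **Other items:** The last pictures show no visible change to the bowl, jar or brush. I did not measure their positions at the end.
- **What went wrong on the way:** My first move was refused for its format and cost no arm movement. Joint 3 reached the end of its range (-1.30) when I first turned the post upright. I freed it by turning the gripper sideways.

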